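# Clamp a pine slat in the screw clamp until the force tab pops

## Robot

A 6-joint arm with a two-finger parallel gripper is mounted at the origin on a cart in front of the work surface, level with it; the furniture and walls round the work are solid. World frame = base frame: x ahead of the robot, y to its left, z up, the work surface at z = 0. Lengths are in m, angles in degrees, forces in N, time in s.
With the tool pointing down it reaches from about 0.4 to 0.825 m from the base axis. Payload 7 kg.
Tool frame: the origin (TCP) lies between the finger pads; the fingertips stand 25 mm ahead of it and the grasp point (between the pads) lies 6 mm ahead of it (tip_extent is the distance from the TCP to the fingertips, in m); z points along the fingers, y is the direction in which the jaws open and shut (so a half turn about z gives the same grasp; the last joint's range is limited). The gripper opens to 85 mm and grips with 20 to 120 N. Pads are 22 mm wide; open, the fingers measure 114 mm over their backs; the gripper's body (76 mm by 85 mm) begins 54 mm behind the grasp point. The pads swing forward as they close: fully open they stand 13 mm farther back than shut.
Start: joints at [-57.061, 20.546, 0.682, 0, -70.136, -16.507], TCP at [0.191, -0.647, 0.256] pointing down, gripper open.
Joint ranges: [-176.03, 176.03], [-82.01, 121.73], [-58.28, 71.71], [-173.87, 95.51], [-174.79, -0.11], [-173.66, 173.66]. Speed limits (degrees/s): [136.94, 136.94, 172.46, 180, 180, 180].

## Interface

Orientations are given as a 3x3 rotation matrix whose columns are the frame's x, y, z axes.
In Python, from rig import get_obs, grab_frame, job_done, tip_extent gives the robot as it stands. The module is installed in compiled form; this text tells all that it offers.
- The arm moves only by the tool apply_moves, never from a script. Its argument "commands" is one flat list of numbers, 7 for each row, row after row: the closure, from 0 (fully open) to 1 (shut), then the shift along the tool's x, y, z in cm, then the turn, a rotation vector about the tool's x, y, z in units of 8 degrees (1.0 is 8 degrees). In form: [hand, dx, dy, dz, rx, ry, rz, hand, dx, dy, dz, rx, ry, rz, ...]. A call has 1 to 5 rows; each row is the pose to reach, as a shift and turn from the pose commanded when the call began, along the tool's axes at that moment; what a row does not reach only later rows make up. A row lasts 1/10 s, in which the tool goes at most 50 mm and 8.59 degrees, less where a joint would pass 70% of its speed; a pose out of reach is approached as far as the arm can. A call with a gripper value outside its range is refused whole. The fingers move at their own pace and stop on an object; the grip force is fixed at half the most. Time passes only in rows, so rows that repeat a pose let the fingers close. It gives the time, the measured TCP pose, the force and the opening at its end, in the units of the state.
- get_obs(): the state, without advancing time (a new reading comes with each control period).
- grab_frame(name): name is "scene" or "top"; returns a dict with "frame" (420x560x3 uint8, red, green, blue), "fx", "fy", "cx", "cy" (pixels), "D" ([k1, k2, p1, p2, k3] as OpenCV has them; the pictures are not rectified), "origin" and "orientation" of the camera in the world. Camera axes: x right, y down, z forward; pixel columns grow to the right and rows downward; lengths in m; the calibration is good to about 2 mm. A picture is of the moment at which its call begins. There is no depth.
- job_done(): hands the job in, once; it reports no verdict.
The state is a dict: "t": time; "joint_pos": joint angles; "dq": joint speeds; "effort": joint torques, N m; "eef_pos": TCP position; "orientation": TCP orientation; "force": force on the tool from outside, world axes, zero at the start; "torque": the same for the moment, N m; "width": opening from 0.0 (shut) to 1.0 (fully open).
Only numpy, scipy, OpenCV 4.12 (cv2) and the standard library are available. Lean on these libraries where they do the work, as an engineer would, in place of code of your own. Each camera call takes 0.05 s, during which the arm holds its last target.

## Task

Clamp the loose pine slat flat in the grey screw clamp so that it is held for sanding: lay it on the steel anvil between the two guide cheeks, under the pad, with its end gently pushed fully home against the stop. Then turn the crank clockwise until the sprung green tab pops out of the gauge housing by itself, and stop there: tightened much further the tab jumps out a second step and shows red, and the soft pine is spoilt. Leave the slat clamped and don't disturb the other things.

Things in the scene. Friction and masses are not known exactly. Their poses are not given: they have to be found in the camera images.
- slat_mid (a point): centre of the loose pine slat, 50 (its x) x 160 (its y, long) x 11 (z) mm, 0.06 kg, at first lying flat on the table. Either end may go into the clamp
- clamp_seat (a point): fixed point of the clamp: where the slat's centre is when the slat lies home. Its x axis points level into the clamp from the open mouth (the slat lies and is pushed along +x), z up. The anvil's top (44 mm wide) is 5.5 mm below it, 32 mm over the table, and begins 22 mm before it (at -x); the slat lies there stably when let go. Stop face 80 mm, spindle axis 60 mm along +x
- guide_mouth (a point): fixed point, axes as clamp_seat: middle of the mouth of the flared lead-ins (78 mm wide there), on the anvil's top, 10 mm along +x from clamp_seat. The lead-ins narrow to two straight guide cheeks, 56 mm apart, that begin 26 mm further in; lead-ins and cheeks are 14 mm taller than the anvil
- clamp: the whole grey screw clamp, fixed to the table, yaw varies. Origin at the foot of the spindle axis, at table height; axes as clamp_seat. Base plate 150 (x) x 100 x 12 mm, from x = -87 to +63 mm. Above the spindle the grey arm reaches to 125 mm over the table, 28 mm before the axis
- clamp_stop: the clamp's fixed dark steel stop block at the end of the throat, 12x50x22 mm, its x as clamp_seat's. Its origin is not on the block but at the foot of the spindle axis, at table height; push on it with less than 25 N
- spindle_axis (a point): fixed point on the vertical axis about which the crank turns, 175 mm over the table, level with crank_grip. The clamp's arm (up to 132 mm over the table) and the crank's hub (to 151 mm) lie below it. z up
- crank_grip (a point): point to grip on the crank's upright black knob, on the knob's axis, 17 mm below its top and 30 mm above its foot. The knob is 22 mm thick and 47 mm tall, spins freely on its pin and circles the spindle axis at 45 mm radius, always 175 mm over the table. At the start it points within 1.4 rad of away from the mouth
- crank: the steel crank arm with its hub, origin on the spindle axis 133 mm over the table. Clockwise from above lowers the pad 12 mm a turn; it takes about 2 N at the knob and stays where it is left. Tightening takes 0.75 to 2 turns, depending on its start and on the gauge's hidden force setting (about 5 to 12 N), so the tab has to be watched
- clamp_pad: the round black rubber pad, 34 mm diameter, sprung under the gauge housing, that presses on the slat; it does not turn. Origin on the spindle axis, 24 mm above the pad's pressing face; z up. At the start its face is 8 to 13 mm above the top of a slat lying on the anvil
- tab (a joint): how far the gauge's tab has sprung out, m: 0 at first (its green tip stands 2 mm out), about 0.012 when the set force is reached (green showing), about 0.021 when tightened some 60 degrees of crank too far (red showing). It springs by itself and stays out; it is not to be pulled
- tab_tip (a point): middle of the green tab's outer end, 20 mm wide and 10 mm high, on the side of the dark gauge housing above the pad, moving level and crosswise to the slat (along +y of clamp_seat)
- glue_bottle: upright white glue bottle with red tip, 58x59x176 mm; bystander, leave it alone. Origin: centre of its underside
- sanding_block: brown sanding block lying flat, 61x100x31 mm; bystander, leave it alone. Origin: centre of its underside
- cell_small_2: small hollow plywood polyhedron, 68x80x67 mm; bystander, leave it alone. Origin: centre of its underside

How it is judged:
By the outcome, as a careful person would: the job done as asked, in the order asked, and still so for the second after the job is handed in, with the robot touching nothing.
It also fails if it takes over 72 s, if anything falls off the work surface, if the arm or the gripper's body presses on something with over 40 N, if the wrist force passes 120 N, or if a joint passes its speed limit or range.

## Working session

There is one attempt and no reset: what is moved stays moved. The work goes in short steps, Python scripts to look and compute and a tool call to move; the robot and the scene stay as the last step left them, time stands still between calls to the robot, and variables do not carry over. Pictures are saved under pics/ and viewed, and the job is handed in when it is done.

Besides the shell and the picture viewer there is one more tool, called as a command line: name --argument value ..., lists and objects as JSON in quotes. apply_moves: Moves the arm, as the interface text tells. Its arguments: {"type":"object","properties":{"commands":{"type":"array","items":{"type":"number"}}},"required":["commands"]}

```bash
mkdir -p pics
cat > h.py <<'E'
import numpy as np, cv2
from rig import get_obs, grab_frame
def snap(n,f):
    d=grab_frame(n); cv2.imwrite(f'pics/{f}.png',d['frame'][...,::-1]); 
    import pickle; pickle.dump(d,open(f'pics/{f}.pkl','wb')); return d
def load(f):
    import pickle; return pickle.load(open(f'pics/{f}.pkl','rb'))
def K(d): return np.array([[d['fx'],0,d['cx']],[0,d['fy'],d['cy']],[0,0,1.]])
def ray(d,uv):
    p=cv2.undistortPoints(np.array(uv,float).reshape(-1,1,2),K(d),np.array(d['D'],float)).reshape(-1,2)
    v=np.c_[p,np.ones(len(p))]@np.array(d['orientation']).T
    return np.array(d['origin']),v/np.linalg.norm(v,axis=1,keepdims=True)
def onz(d,uv,z):
    o,v=ray(d,uv); return o+v*((z-o[2])/v[:,2])[:,None]
def tri(d1,u1,d2,u2):
    o1,v1=ray(d1,[u1]);o2,v2=ray(d2,[u2]);v1=v1[0];v2=v2[0]
    A=np.c_[v1,-v2]; s=np.linalg.lstsq(A,o2-o1,rcond=None)[0]
    a=o1+s[0]*v1;b=o2+s[1]*v2; return (a+b)/2,np.linalg.norm(a-b)
def proj(d,P):
    R=np.array(d['orientation']); X=(np.array(P,float).reshape(-1,3)-d['origin'])@R
    return cv2.projectPoints(X,np.zeros(3),np.zeros(3),K(d),np.array(d['D'],float))[0].reshape(-1,2)
E
python3 - <<'E'
from h import *
for n in('scene','top'):
    d=snap(n,n+'0'); print(n,d['fx'],d['cx'],d['cy'],d['D'],d['origin'],np.round(d['orientation'],3).tolist())
o=get_obs(); print(o)
E
```

```text
scene 472.18745256286377 281.35065698308136 202.418487128758 [0.01253135 0.         0.         0.         0.        ] [-0.03367664  0.83707204  0.95653729] [[-0.838, -0.351, 0.418], [-0.545, 0.512, -0.664], [0.019, -0.784, -0.62]]
top 497.42284288424946 281.1800562390328 214.71656566454936 [-0.07377364  0.          0.          0.          0.        ] [ 0.41376216 -0.06004339  1.54435782] [[0.02, -0.997, 0.079], [-1.0, -0.021, -0.009], [0.011, -0.079, -0.997]]
{'t': 0.1, 'joint_pos': array([-5.70601634e+01,  2.05858418e+01,  6.39854146e-01, -1.68747290e-02,
       -7.01349637e+01, -1.65075866e+01]), 'dq': array([ 0.06998416, -0.17640619,  0.13568377,  0.02445443, -0.00474828,
        0.04823683]), 'effort': array([-4.46078038e-04, -5.84765267e+01,  2.94113767e+01,  6.95471630e+00,
       -3.12604738e-03, -3.56909834e-05]), 'eef_pos': array([ 0.19082154, -0.64706894,  0.25548317]), 'orientation': array([[-9.59183226e-01, -2.82784816e-01, -5.35784923e-04],
       [-2.82785290e-01,  9.59182305e-01,  1.33634352e-03],
       [ 1.36017763e-04,  1.43331038e-03, -9.99998964e-01]]), 'force': array([-0.23489887,  0.49213626,  0.13716572]), 'torque': array([0.0233073 , 0.02080544, 0.01462838]), 'width': 0.9998362949387893}
```

View pics/scene0.png

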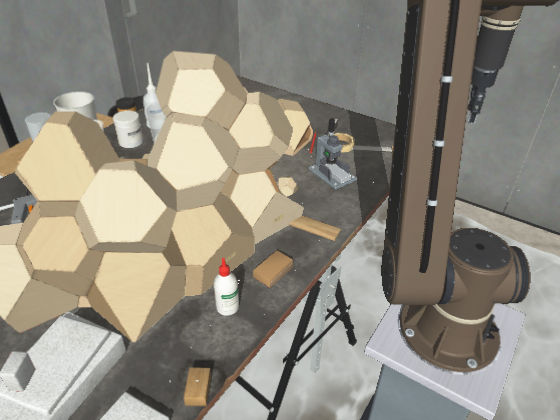

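View pics/top0.png

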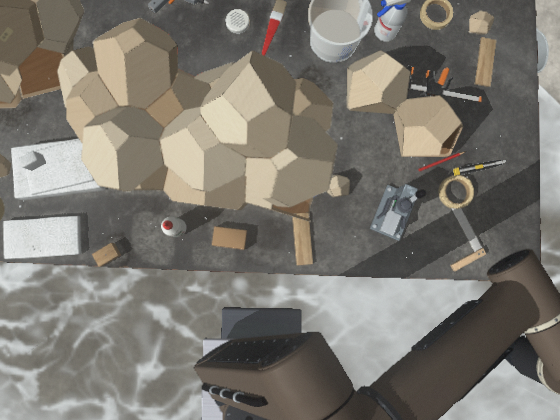

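The top view shows the slat near (303,238), the clamp near (398,210) and its knob near (419,194). The bottle is at (172,226), the sanding block at (230,236) and the small cell at (340,185). I'll zoom in next.

Run:
```python
import cv2
a=cv2.imread('pics/top0.png'); cv2.imwrite('pics/z1.png',cv2.resize(a[170:280,260:440],None,fx=4.4,fy=4.4,interpolation=cv2.INTER_CUBIC))
a=cv2.imread('pics/scene0.png'); cv2.imwrite('pics/z2.png',cv2.resize(a[110:250,220:400],None,fx=4.2,fy=4.2,interpolation=cv2.INTER_CUBIC))
```

```text
(no output)
```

View pics/z1.png

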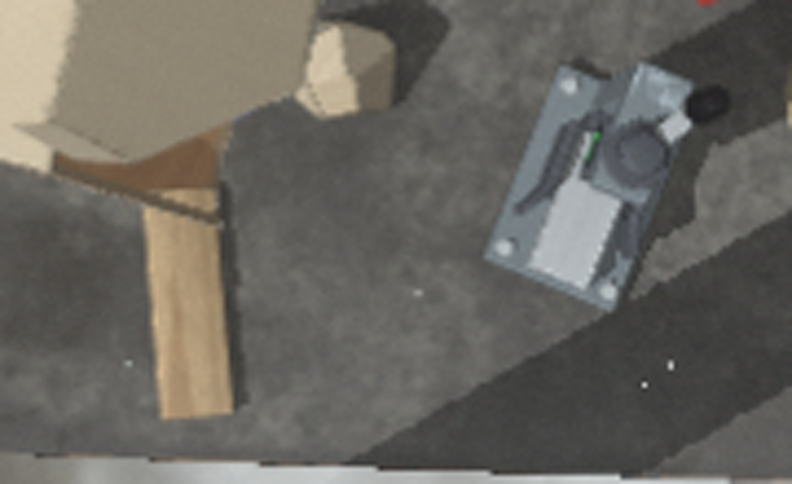

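View pics/z2.png

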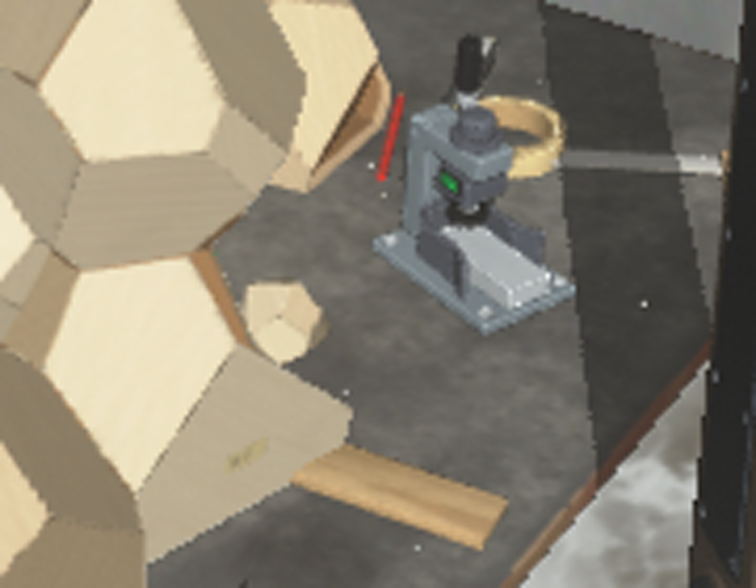

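Run:
```python
from h import *
import rig; print(rig.tip_extent)
d=load('top0'); f=d['frame']; hsv=cv2.cvtColor(f,cv2.COLOR_RGB2HSV)
for (u,v) in [(303,240),(300,225),(308,255),(290,240),(320,240),(372,228),(385,225),(400,228),(396,240)]: print(u,v,f[v,u],hsv[v,u])
```

```text
0.025
303 240 [175 153 119] [ 18  82 175]
300 225 [167 146 113] [ 18  82 167]
308 255 [167 145 115] [ 17  79 167]
290 240 [89 88 85] [23 11 89]
320 240 [98 96 93] [18 13 98]
372 228 [117 129 134] [ 99  32 134]
385 225 [179 184 187] [101  11 187]
400 228 [112 125 127] [ 94  30 127]
396 240 [105 104 103] [ 15   5 105]
```

```bash
cat > m1.py <<'E'
from h import *
d=load('top0'); f=d['frame']; hsv=cv2.cvtColor(f,cv2.COLOR_RGB2HSV)
m=((hsv[...,1]>50)&(hsv[...,2]>100)).astype(np.uint8)*255
# upsampled contour for subpixel
S=hsv[...,1].astype(np.float32); 
L=[];R=[]
for v in range(222,260):
    row=S[v,280:325]; idx=np.where(row>48)[0]
    a=idx[0]; b=idx[-1]
    la=280+a-1+(48-row[a-1])/(row[a]-row[a-1]); rb=280+b+(row[b]-48)/(row[b]-row[b+1])
    L.append((la,v));R.append((rb,v))
B=[]
for u in range(299,311):
    col=S[245:275,u]; b=np.where(col>48)[0][-1]
    B.append((u,245+b+(col[b]-48)/(col[b]-col[b+1])))
T=[]
for P in (L,R,B):
    P=onz(d,P,0.011)[:,:2]; vx,vy,x,y=cv2.fitLine(P.astype(np.float32),cv2.DIST_HUBER,0,.001,.001).ravel()
    n=np.array([-vy,vx]); print('dir',np.degrees(np.arctan2(vy,vx)),'res',np.std((P-[x,y])@n)); T.append((np.array([x,y]),np.array([vx,vy])))
def X(a,b):
    s=np.linalg.solve(np.c_[a[1],-b[1]],b[0]-a[0]); return a[0]+s[0]*a[1]
c1=X(T[0],T[2]);c2=X(T[1],T[2]); print('near corners',c1,c2,np.linalg.norm(c1-c2))
ax=T[0][1]*np.sign(T[0][1][0])+T[1][1]*np.sign(T[1][1][0]); ax/=np.linalg.norm(ax)
mid=(c1+c2)/2; ctr=mid+.08*ax
print('axis',ax,np.degrees(np.arctan2(ax[1],ax[0])),'near',mid,'ctr',ctr)
n=np.array([-ax[1],ax[0]])
c=[np.r_[mid+a*.16*ax+b*.025*n,.011] for a,b in((0,1),(0,-1),(1,-1),(1,1))]
for nm in('top0','scene0'):
    dd=load(nm); p=proj(dd,c); im=dd['frame'][...,::-1].copy()
    k=4; im=cv2.resize(im,None,fx=k,fy=k,interpolation=cv2.INTER_CUBIC)
    cv2.polylines(im,[((p+.5)*k).astype(int)],True,(0,0,255),1)
    x0,y0=((p.mean(0))*k).astype(int); cv2.imwrite('pics/ov_%s.png'%nm,im[max(0,y0-250):y0+250,x0-300:x0+300])
E
python3 m1.py
```

```text
Traceback (most recent call last):
  File "m1.py", line 15, in <module>
    B.append((u,245+b+(col[b]-48)/(col[b]-col[b+1])))
                                          ~~~^^^^^
IndexError: index 30 is out of bounds for axis 0 with size 30
```

```bash
cd pics; python3 -c "
import cv2,numpy as np
a=cv2.imread('ov_top0.png');b=cv2.imread('ov_scene0.png');h=400
cv2.imwrite('ov.png',np.hstack([cv2.resize(x,(400,333)) for x in(a,b)]))"
```

```text
[ WARN:0@0.012] global loadsave.cpp:275 findDecoder imread_('ov_top0.png'): can't open/read file: check file path/integrity
[ WARN:0@0.012] global loadsave.cpp:275 findDecoder imread_('ov_scene0.png'): can't open/read file: check file path/integrity
Traceback (most recent call last):
cv2.error: OpenCV(4.12.0) /io/opencv/modules/imgproc/src/resize.cpp:4208: error: (-215:Assertion failed) !ssize.empty() in function 'resize'
```

Table-edge pixels got into the near-end mask, so I'll limit its range.

```bash
sed -i 's/S\[245:275,u\]/S[245:270,u]/' m1.py; python3 m1.py && cd pics; python3 -c "
import cv2,numpy as np
a=cv2.imread('ov_top0.png');b=cv2.imread('ov_scene0.png');h=400
cv2.imwrite('ov.png',np.hstack([cv2.resize(x,(400,333)) for x in(a,b)]))"
```

```text
dir 5.900864 res 0.00033740101329362844
dir 5.550428 res 0.00028338936491316847
dir -84.31781 res 0.00015387806250193858
near corners [ 0.3806828  -0.12256456] [ 0.38584134 -0.17440958] 0.052101023
axis [0.9950111  0.09976514] 5.725646 near [ 0.38326207 -0.14848708] ctr [ 0.46286297 -0.14050587]
```

View pics/ov.png

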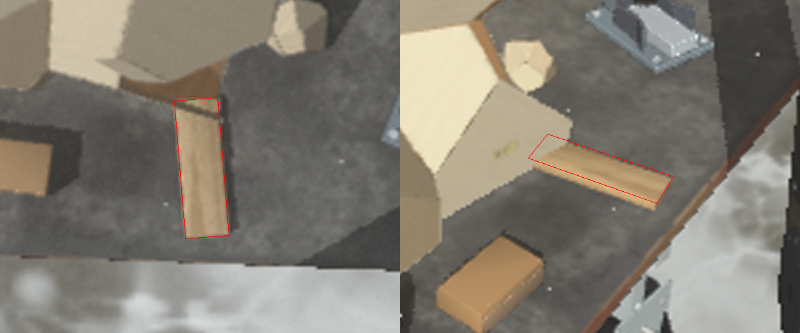

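Run:
```python
from h import *
t=load('top0');s=load('scene0')
Z1=lambda u,v:(260+u/4.4-.4,170+v/4.4-.4); Z2=lambda u,v:(220+u/4.2-.4,110+v/4.2-.4)
print('strip end',tri(t,Z1(220,220),s,Z2(350,410)),tri(t,Z1(220,220),s,Z2(350,435)),tri(t,Z1(232,125),s,Z2(350,410)))
for z in(0,.05,.1,.2,.3): print(z,onz(t,[Z1(130,158),Z1(25,165),Z1(220,220)],z)[:,:2].round(3).tolist())
# table edge
print('table edge',onz(t,[(300,268),(400,275)],0))
print('cell2',tri(t,Z1(350,65),s,Z2(285,320)))
# knob top
print('knob',tri(t,Z1(708,96),s,Z2(470,42)))
print('corners base',onz(t,[Z1(485,258),Z1(612,310),Z1(562,66),Z1(690,82)],.012).round(4).tolist(), )
print('scene base',onz(s,[Z2(375,240),Z2(487,325),Z2(573,290)],.012).round(4).tolist(), )
```

```text
strip end (array([ 0.5183004 , -0.16157817,  0.03929928]), np.float64(0.0033544276665898533)) (array([ 0.51927519, -0.16372681,  0.01356613]), np.float64(0.005233503297111372)) (array([ 0.56202024, -0.18279723,  0.01085687]), np.float64(0.05972294874049024))
0 [[0.565, -0.099], [0.559, -0.025], [0.523, -0.163]]
0.05 [[0.56, -0.098], [0.554, -0.026], [0.519, -0.16]]
0.1 [[0.555, -0.096], [0.549, -0.027], [0.516, -0.157]]
0.2 [[0.546, -0.094], [0.54, -0.029], [0.508, -0.15]]
0.3 [[0.536, -0.091], [0.531, -0.031], [0.501, -0.143]]
table edge [[ 0.3719042  -0.1361974   0.        ]
 [ 0.3558076  -0.44790168  0.        ]]
cell2 (array([ 0.63164339, -0.25257134,  0.01920195]), np.float64(0.0020280274810141837))
knob (array([ 0.59227482, -0.45815414,  0.18867383]), np.float64(0.0037374012773129573))
corners base [[0.4988, -0.3499, 0.012], [0.464, -0.4403, 0.012], [0.6364, -0.4041, 0.012], [0.6272, -0.4961, 0.012]]
scene base [[0.6344, -0.4017, 0.012], [0.4982, -0.3477, 0.012], [0.4625, -0.4311, 0.012]]
```

Run:
```python
import cv2,numpy as np
a=cv2.imread('pics/top0.png')[180:246,364:430]; a=cv2.convertScaleAbs(a,alpha=1.3)
cv2.imwrite('pics/z3.png',cv2.resize(a,None,fx=9,fy=9,interpolation=cv2.INTER_CUBIC))
a=cv2.imread('pics/scene0.png')[112:194,304:362]; a=cv2.convertScaleAbs(a,alpha=1.3)
cv2.imwrite('pics/z4.png',cv2.resize(a,None,fx=7,fy=7,interpolation=cv2.INTER_CUBIC))
```

```text
(no output)
```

View pics/z3.png

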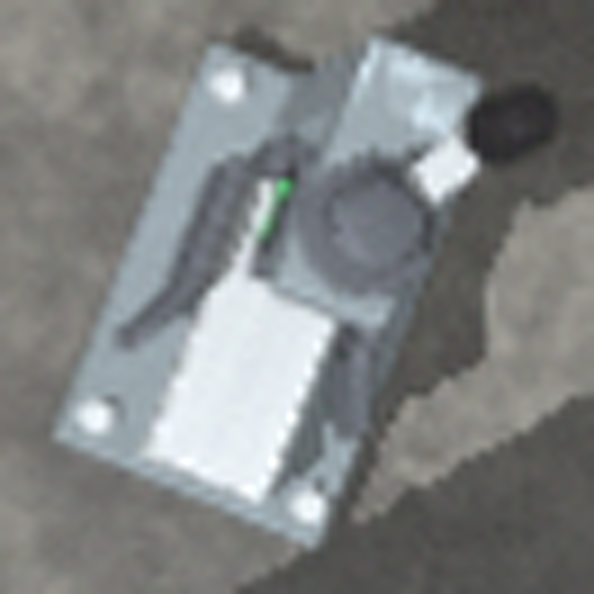

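View pics/z4.png

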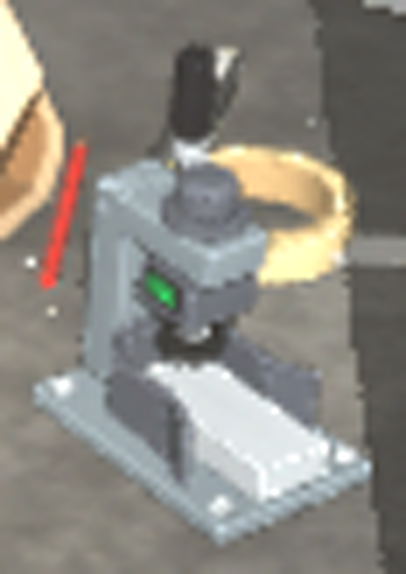

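```bash
cat > m2.py <<'E'
from h import *
t=load('top0')
g=cv2.cvtColor(t['frame'],cv2.COLOR_RGB2GRAY).astype(np.float32)
Z=lambda p:np.array([364+(p[0]+.5)/9-.5,180+(p[1]+.5)/9-.5])
def edge(p,q,z,n=14,h=3.):
    # sample across the segment p-q, edge at half contrast -> line in world
    p,q=Z(p),Z(q); dr=(q-p)/np.linalg.norm(q-p); nn=np.array([-dr[1],dr[0]]); pts=[]
    for s in np.linspace(.1,.9,n):
        c=p+s*(q-p); k=np.arange(-h,h+.01,.25); P=c+k[:,None]*nn
        v=cv2.remap(g,P[:,0].astype(np.float32)[None],P[:,1].astype(np.float32)[None],cv2.INTER_CUBIC)[0]
        gr=np.abs(np.gradient(cv2.GaussianBlur(v[None],(5,1),0)[0])); pts.append(c+nn*(k*gr**3).sum()/(gr**3).sum())
    W=onz(t,pts,z)[:,:2]; vx,vy,x,y=cv2.fitLine(W.astype(np.float32),cv2.DIST_HUBER,0,.001,.001).ravel().astype(float)
    if vx<0: vx,vy=-vx,-vy
    print('ang %.2f res %.2f mm'%(np.degrees(np.arctan2(vy,vx)),1e3*np.std((W-[x,y])@[-vy,vx]))); return np.array([x,y]),np.array([vx,vy])
def X(a,b):
    s=np.linalg.solve(np.c_[a[1],-b[1]],b[0]-a[0]); return a[0]+s[0]*a[1]
aL=edge((150,458),(215,300),.032); aR=edge((265,500),(330,340),.032); aF=edge((150,458),(265,500),.032)
bL=edge((55,430),(210,60),.012);bF=edge((55,435),(318,545),.012)
c1,c2=X(aL,aF),X(aR,aF); print('anvil corners',c1,c2,np.linalg.norm(c1-c2),'mid',(c1+c2)/2)
print('base ML',X(bL,bF))
E
python3 m2.py
```

```text
ang -20.99 res 0.44 mm
ang -21.50 res 0.39 mm
ang 69.00 res 0.61 mm
ang -21.09 res 1.26 mm
ang 69.22 res 2.42 mm
anvil corners [ 0.49166163 -0.37581455] [ 0.47594348 -0.41677005] 0.043868131828797646 mid [ 0.48380256 -0.3962923 ]
base ML [ 0.50230788 -0.3505945 ]
```

```bash
cat >> h.py <<'E'
YAW=np.radians(-21.1); AX=np.array([np.cos(YAW),np.sin(YAW),0]); AY=np.array([-AX[1],AX[0],0]); SEAT=np.array([.5043,-.4042,.0375]); SP=SEAT+.06*AX
E
python3 - <<'E'
from h import *
C=SP*[1,1,0]
def sq(x0,x1,y0,y1,z): return [C+x*AX+y*AY+[0,0,z] for x,y in((x0,y0),(x1,y0),(x1,y1),(x0,y1))]
Q=[sq(-.087,.063,-.05,.05,.012),sq(-.082,.0,-.022,.022,.032)]
Q.append([C+.045*(np.cos(a)*AX+np.sin(a)*AY)+[0,0,.192] for a in np.linspace(0,6.28,60)])
out=[]
for nm,x0,y0,k in(('top0',364,180,6),('scene0',304,112,6)):
    d=load(nm); im=cv2.resize(d['frame'][...,::-1][y0:y0+84,x0:x0+66],None,fx=k,fy=k,interpolation=cv2.INTER_CUBIC)
    for q in Q: cv2.polylines(im,[((proj(d,q)-[x0,y0]+.5)*k).astype(int)],True,(0,0,255),1)
    out.append(im)
cv2.imwrite('pics/ov2.png',np.hstack(out))
E
```

```text
(no output)
```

View pics/ov2.png

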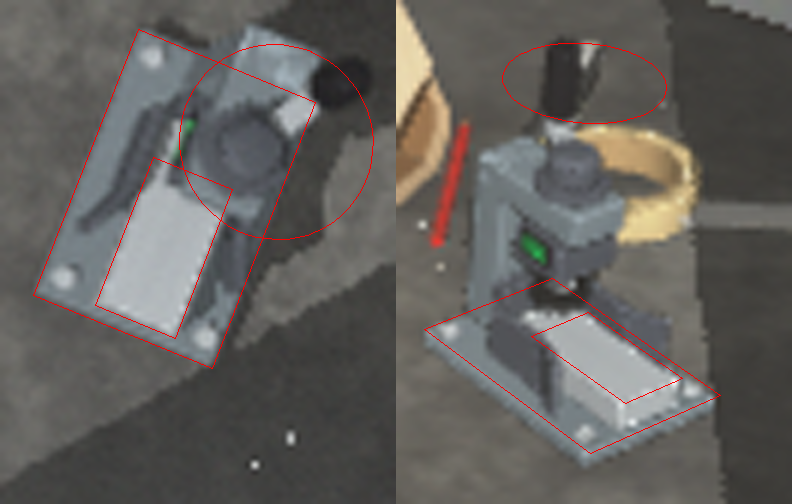

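```bash
cat >> h.py <<'E'
from scipy.spatial.transform import Rotation as Ro
def plan(pos,yang=None):
    "shift (cm, tool axes) and turn (8deg units) to TCP pos with tool z down, tool y at world angle yang deg"
    o=get_obs(); R=np.array(o['orientation']); p=np.array(o['eef_pos'])
    sh=R.T@(np.array(pos)-p)*100
    if yang is None: yang=np.degrees(np.arctan2(R[1,1],R[0,1]))
    a=np.radians(yang); y=np.array([np.cos(a),np.sin(a),0]); z=np.array([0,0,-1.]); Rt=np.c_[np.cross(y,z),y,z]
    rv=Ro.from_matrix(R.T@Rt).as_rotvec(degrees=True)/8
    print('t',round(o['t'],2),'at',p.round(4),'sh',sh.round(2),'rot',rv.round(2),'F',np.round(o['force'],1),'w',round(o['width'],3))
E
python3 -c "
from h import *
plan([.4181,-.145,.2],95.73)"
```

```text
t 0.1 at [ 0.1908 -0.6471  0.2555] sh [-36.    41.72   5.6 ] rot [ 0.01 -0.    1.34] F [-0.2  0.5  0.1] w 1.0
```

apply_moves --commands '[0,-36,41.7,0,0,0,1.34,0,-36,41.7,0,0,0,1.34,0,-36,41.7,0,0,0,1.34,0,-36,41.7,0,0,0,1.34,0,-36,41.7,0,0,0,1.34]'

```text
t: 0.6
eef_pos: [0.2943, -0.4178, 0.256]
orientation: [[-0.995, -0.099, -0.0], [-0.099, 0.995, 0.0], [0.0, 0.0, -1.0]]
force: [1.6, 0.1, 0.1]
width: 0.999
```

```bash
python3 -c "
from h import *
plan([.4181,-.145,.15],95.73);plan([.4181,-.145,.027],95.73)"
```

```text
t 0.6 at [ 0.2943 -0.4178  0.256 ] sh [-15.03  25.92  10.6 ] rot [ 0.   -0.   -0.01] F [1.6 0.1 0.1] w 0.999
t 0.6 at [ 0.2943 -0.4178  0.256 ] sh [-15.03  25.91  22.9 ] rot [ 0.   -0.   -0.01] F [1.6 0.1 0.1] w 0.999
```

apply_moves --commands '[0,-15,25.9,10.6,0,0,0,0,-15,25.9,10.6,0,0,0,0,-15,25.9,10.6,0,0,0,0,-15,25.9,10.6,0,0,0,0,-15,25.9,10.6,0,0,0]'

```text
t: 1.1
eef_pos: [0.3915, -0.2032, 0.1724]
orientation: [[-0.995, -0.1, 0.001], [-0.1, 0.995, 0.0], [-0.001, -0.0, -1.0]]
force: [1.2, -0.0, 0.0]
width: 1.004
```

apply_moves --commands '[0,0,0,0,0,0,0,0,0,0,0,0,0,0]'

```text
t: 1.3
eef_pos: [0.3915, -0.2038, 0.1725]
orientation: [[-0.995, -0.103, -0.001], [-0.103, 0.995, 0.0], [0.001, 0.0, -1.0]]
force: [0.7, 0.2, 0.9]
width: 1.003
```

```bash
python3 -c "
from h import *
plan([.4181,-.145,.08],95.73);plan([.4181,-.145,.027],95.73)"
```

```text
t 1.3 at [ 0.3915 -0.2038  0.1725] sh [-3.26  5.58  9.25] rot [ 0.   -0.01  0.02] F [0.7 0.2 0.9] w 1.003
t 1.3 at [ 0.3915 -0.2038  0.1725] sh [-3.26  5.58 14.55] rot [ 0.   -0.01  0.02] F [0.7 0.2 0.9] w 1.003
```

Commanded and measured poses agree. I'll move above the slat and then go down to z = 0.08.

apply_moves --commands '[0,-3.3,5.6,2,0,0,0,0,-3.3,5.6,4,0,0,0,0,-3.3,5.6,9.2,0,0,0,0,-3.3,5.6,9.2,0,0,0,0,-3.3,5.6,9.2,0,0,0]'

```text
t: 1.8
eef_pos: [0.4178, -0.1472, 0.0809]
orientation: [[-0.995, -0.098, -0.003], [-0.098, 0.995, -0.001], [0.003, -0.0, -1.0]]
force: [1.4, 1.2, 0.7]
width: 0.998
```

```bash
python3 -c "
from h import *
plan([.4181,-.145,.027],95.73)
t=snap('top','t1');s=snap('scene','s1')
f=lambda d,x0,y0:cv2.resize(d['frame'][y0:y0+100,x0:x0+100,::-1],None,fx=4,fy=4,interpolation=cv2.INTER_CUBIC)
cv2.imwrite('pics/v1.png',np.hstack([f(t,260,190),f(s,260,170)]))"
```

```text
t 1.8 at [ 0.4178 -0.1472  0.0809] sh [-0.07  0.22  5.39] rot [-0.   -0.02 -0.01] F [1.4 1.2 0.7] w 0.998
```

View pics/v1.png

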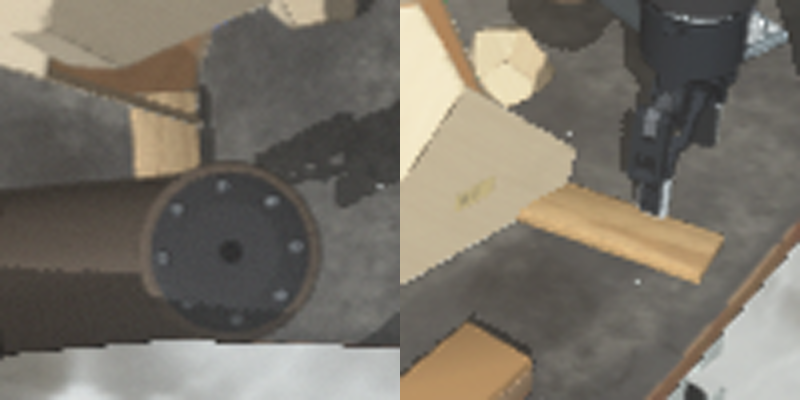

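The gripper stands over the outer part of the slat, with the fingers at about (655,190) in the right half. Going down.

apply_moves --commands '[0,0,0,2,0,0,0,0,0,0,3.5,0,0,0,0,0,0,4.6,0,0,0,0,0,0,5.3,0,0,0,0,0,0,5.3,0,0,0]'

```text
t: 2.4
eef_pos: [0.4191, -0.1463, 0.0285]
orientation: [[-0.995, -0.099, 0.001], [-0.099, 0.995, 0.0], [-0.001, -0.0, -1.0]]
force: [0.8, -0.1, 0.2]
width: 1.001
```

```bash
python3 -c "
from h import *
plan([.4181,-.145,.027],95.73)
s=snap('scene','s2')
f=lambda d,x0,y0:cv2.resize(d['frame'][y0:y0+80,x0:x0+100,::-1],None,fx=7,fy=7,interpolation=cv2.INTER_CUBIC)
cv2.imwrite('pics/v2.png',f(s,270,180))"
```

```text
t 2.4 at [ 0.4191 -0.1463  0.0285] sh [0.08 0.14 0.15] rot [-0.    0.01 -0.01] F [ 0.8 -0.1  0.2] w 1.001
```

View pics/v2.png

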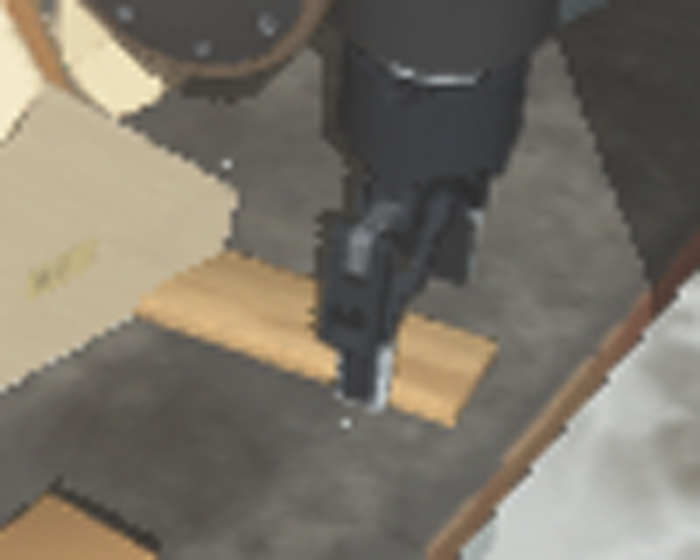

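The left finger stands beside the slat's near edge, its tip at (360,400). Closing.

apply_moves --commands '[1,0,0.1,0.05,0,0,0,1,0,0.1,0.05,0,0,0,1,0,0.1,0.05,0,0,0,1,0,0.1,0.05,0,0,0,1,0,0.1,0.05,0,0,0]'

```text
t: 2.95
eef_pos: [0.4189, -0.145, 0.0284]
orientation: [[-0.995, -0.1, 0.001], [-0.1, 0.995, -0.0], [-0.001, -0.0, -1.0]]
force: [-3.8, 1.8, 12.4]
width: 0.56
```

apply_moves --commands '[1,0,0,0,0,0,0,1,0,0,0,0,0,0,1,0,0,0,0,0,0]'

```text
t: 3.25
eef_pos: [0.4189, -0.145, 0.0283]
orientation: [[-0.995, -0.1, 0.001], [-0.1, 0.995, -0.0], [-0.001, -0.0, -1.0]]
force: [-2.8, 1.6, 13.0]
width: 0.557
```

```bash
python3 -c "
from h import *
plan([.4181,-.145,.027],95.73)
s=snap('scene','s3')
f=lambda d,x0,y0:cv2.resize(d['frame'][y0:y0+80,x0:x0+100,::-1],None,fx=7,fy=7,interpolation=cv2.INTER_CUBIC)
cv2.imwrite('pics/v3.png',f(s,270,180))"
```

```text
t 3.25 at [ 0.4189 -0.145   0.0283] sh [0.08 0.   0.13] rot [-0.    0.01  0.  ] F [-2.8  1.6 13. ] w 0.557
```

View pics/v3.png

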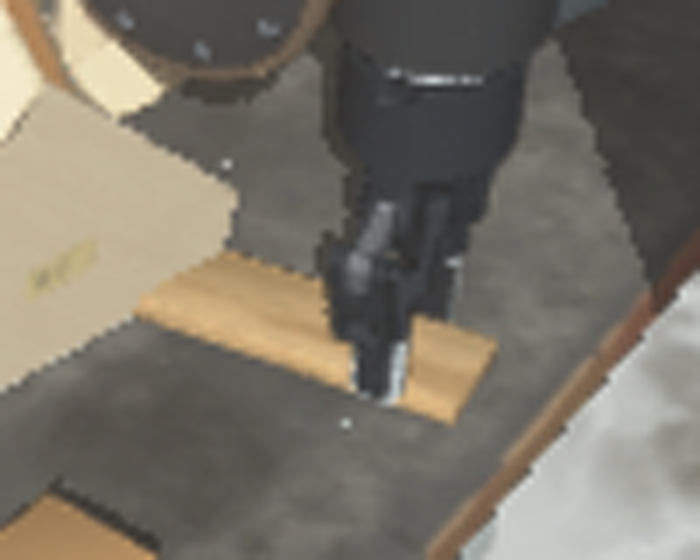

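The slat is gripped (opening 0.557, about 47 mm). I'll slide it back 2.5 cm low under the overhang, then sideways, before lifting.

apply_moves --commands '[1,0.6,0,-0.07,0,0,0,1,1.5,0,-0.07,0,0,0,1,2.5,0,-0.07,0,0,0,1,2.5,0,-0.1,0,0,0,1,2.5,-2,-0.1,0,0,0]'

```text
t: 3.8
eef_pos: [0.3945, -0.1667, 0.0285]
orientation: [[-0.995, -0.101, -0.001], [-0.101, 0.995, 0.0], [0.001, 0.0, -1.0]]
force: [0.7, 1.0, 2.4]
width: 0.561
```

apply_moves --commands '[1,0,-3,-0.1,0,0,0,1,0,-6,-0.3,0,0,0,1,0,-8,-1,0,0,0,1,0,-8,-3,0,0,0,1,0,-8,-6,0,0,0]'

```text
t: 4.3
eef_pos: [0.401, -0.2473, 0.087]
orientation: [[-0.995, -0.097, -0.006], [-0.097, 0.995, 0.001], [0.006, 0.002, -1.0]]
force: [0.7, 0.2, -0.2]
width: 0.557
```

```bash
python3 -c "
from h import *
plan([.4181,-.145,.027],95.73)
t=snap('top','t4');s=snap('scene','s4')
f=lambda d,x0,y0:cv2.resize(d['frame'][y0:y0+130,x0:x0+130,::-1],None,fx=3,fy=3,interpolation=cv2.INTER_CUBIC)
cv2.imwrite('pics/v4.png',np.hstack([f(t,270,160),f(s,260,120)]))"
```

```text
t 4.3 at [ 0.401  -0.2473  0.087 ] sh [-2.74 10.    6.  ] rot [ 0.01 -0.04 -0.02] F [ 0.7  0.2 -0.2] w 0.557
```

View pics/v4.png

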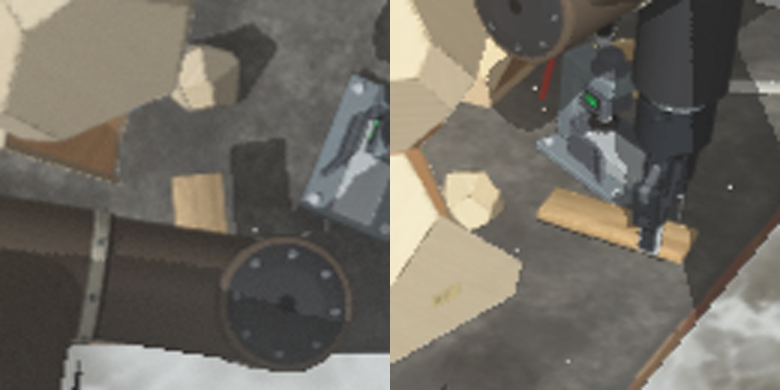

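```bash
python3 -c "
from h import *
plan(SEAT-.164*AX+[0,0,.06],68.9)"
```

```text
t 4.4 at [ 0.4045 -0.2476  0.0909] sh [ 6.26 -9.18 -0.67] rot [-0.    0.03  3.35] F [ 0.9 -0.  -0.7] w 0.558
```

apply_moves --commands '[1,2,-2,-0.7,0,0,0.8,1,4,-4,-0.7,0,0,1.6,1,6.3,-7,-0.7,0,0,2.5,1,6.3,-9.2,-0.7,0,0,3.35,1,6.3,-9.2,-0.7,0,0,3.35]'

```text
t: 4.9
eef_pos: [0.349, -0.3463, 0.0946]
orientation: [[-0.931, 0.365, -0.001], [0.365, 0.931, 0.0], [0.001, -0.0, -1.0]]
force: [-1.0, -0.0, -0.9]
width: 0.556
```

apply_moves --commands '[1,0,0,0,0,0,0,1,0,0,0,0,0,0]'

```text
t: 5.1
eef_pos: [0.3493, -0.3441, 0.0947]
orientation: [[-0.933, 0.359, -0.001], [0.359, 0.933, 0.001], [0.002, 0.0, -1.0]]
force: [0.5, 0.2, -0.3]
width: 0.558
```

```bash
python3 -c "
from h import *
plan(SEAT-.164*AX+[0,0,.026],68.9)
t=snap('top','t5');s=snap('scene','s5')
f=lambda d,x0,y0:cv2.resize(d['frame'][y0:y0+100,x0:x0+100,::-1],None,fx=4,fy=4,interpolation=cv2.INTER_CUBIC)
cv2.imwrite('pics/v5.png',np.hstack([f(t,340,180),f(s,280,110)]))"
```

```text
t 5.1 at [ 0.3493 -0.3441  0.0947] sh [-0.23 -0.03  3.12] rot [ 0.   -0.01  0.01] F [ 0.5  0.2 -0.3] w 0.558
```

View pics/v5.png

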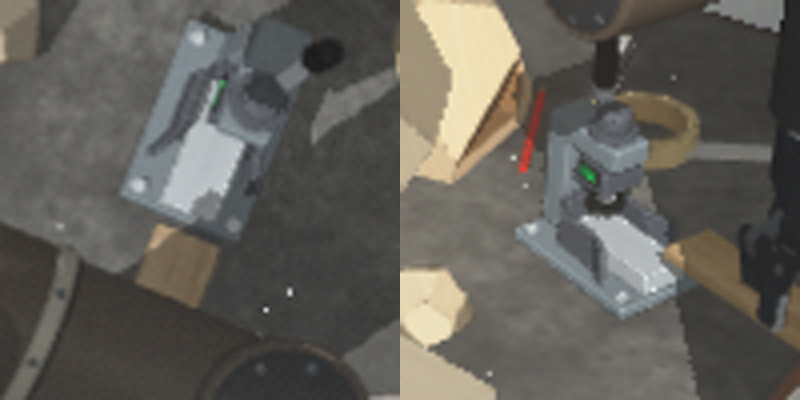

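Run:
```python
from h import *
t=load('t5'); hsv=cv2.cvtColor(t['frame'],cv2.COLOR_RGB2HSV); 
S=hsv[...,1]; 
m=np.zeros(S.shape,np.uint8); r=(slice(232,262),slice(370,400)); f=t['frame'].astype(int)
m[r]=(((f[...,0]-f[...,2])>30)&(f[...,0]>110))[r]
c=max(cv2.findContours(m,0,1)[0],key=cv2.contourArea).reshape(-1,2)
q=np.array([cv2.boxPoints(cv2.minAreaRect(c))]).reshape(-1,2)
print(q)
W=onz(t,q,.077)
for w in W: w=w-SEAT; print((w@AX*1e3).round(1),(w@AY*1e3).round(1))
for u in [((155,225)),(218,250),(138,282),(197,308)]:
    w=onz(t,[(340+(u[0]+.5)/4-.5,180+(u[1]+.5)/4-.5)],.077)[0]-SEAT; print('man',(w@AX*1e3).round(1),(w@AY*1e3).round(1))
o=get_obs(); w=o['eef_pos']-SEAT; print('tcp',w@AX*1e3,w@AY*1e3)
```

```text
[[373.59998 250.20003]
 [378.5     235.50002]
 [389.90002 239.3    ]
 [385.      254.00002]]
-88.7 24.6
-42.7 27.0
-40.3 -8.7
-86.3 -11.0
man -43.9 26.9
man -43.3 -23.4
man -87.9 23.2
man -89.2 -24.5
tcp -165.74961929576943 0.527563888177261
```

```bash
cat > m3.py <<'E'
from h import *
def lines(d,segs,z,h=2.5,n=12,ch=None):
    f=d['frame'].astype(np.float32); g=f[...,0]-f[...,2] if ch=='rb' else cv2.cvtColor(d['frame'],cv2.COLOR_RGB2GRAY).astype(np.float32)
    out=[]
    for p,q in segs:
        p,q=np.array(p,float),np.array(q,float); dr=(q-p)/np.linalg.norm(q-p); nn=np.array([-dr[1],dr[0]]); pts=[]
        for s in np.linspace(.12,.88,n):
            c=p+s*(q-p); k=np.arange(-h,h+.01,.25); P=(c+k[:,None]*nn).astype(np.float32)
            v=cv2.remap(g,P[None,:,0],P[None,:,1],cv2.INTER_CUBIC)
            gr=np.abs(np.gradient(cv2.GaussianBlur(v,(5,1),0)[0]))**3; pts.append(c+nn*(k*gr).sum()/gr.sum())
        W=onz(d,pts,z)-SEAT; W=np.c_[W@AX,W@AY]*1e3
        vx,vy,x,y=cv2.fitLine(W.astype(np.float32),cv2.DIST_HUBER,0,.01,.01).ravel().astype(float)
        if vx<0: vx,vy=-vx,-vy
        print('line at',np.round([x,y],1),'ang %.2f'%np.degrees(np.arctan2(vy,vx)),'res %.2f'%np.std((W-[x,y])@[-vy,vx])); out.append((x,y,vx,vy))
    return out
E
python3 - <<'E'
from m3 import *
t=load('t5'); Z=lambda a,b:(340+(a+.5)/4-.5,180+(b+.5)/4-.5)
for ch in('rb',None): lines(t,[(Z(155,225),Z(138,282)),(Z(218,250),Z(197,308)),(Z(155,225),Z(218,250))],.077,ch=ch)
lines(t,[(Z(165,205),Z(205,120)),(Z(215,215),Z(243,160))],.032)
E
```

```text
line at [-66.   26.6] ang 0.80 res 0.43
line at [-65.9 -24.7] ang 0.07 res 0.29
line at [-41.    2.8] ang 89.86 res 0.31
line at [-66.3  25.8] ang -0.11 res 1.12
line at [-67.8 -24.3] ang 0.77 res 0.36
line at [-41.1   2.1] ang -89.45 res 0.31
line at [12.8 20.8] ang -2.56 res 0.22
line at [ 10.  -22.3] ang -0.22 res 0.31
```

The slat is aligned to within 1°, about 1 mm off to the side, with its end 41 mm before the seat. Now lowering and going in 11.3 cm with 3 mm lift.

apply_moves --commands '[1,0,-0.07,1.6,0,0,0,1,0,-0.07,3.1,0,0,0,1,0,-0.07,3.1,0,0,0,1,-2,-0.07,3.1,0,0,0,1,-4,-0.07,3.1,0,0,0]'

```text
t: 5.7
eef_pos: [0.3877, -0.3597, 0.0651]
orientation: [[-0.934, 0.359, 0.0], [0.359, 0.934, -0.0], [-0.0, -0.0, -1.0]]
force: [1.2, -0.1, -0.3]
width: 0.556
```

```bash
python3 -c "
from h import *
plan(SEAT-.0527*AX+[0,0,.0258],68.9)
t=snap('top','t6');s=snap('scene','s6')
f=lambda d,x0,y0:cv2.resize(d['frame'][y0:y0+100,x0:x0+100,::-1],None,fx=4,fy=4,interpolation=cv2.INTER_CUBIC)
cv2.imwrite('pics/v6.png',np.hstack([f(t,340,180),f(s,280,110)]))"
```

```text
t 5.7 at [ 0.3877 -0.3597  0.0651] sh [-7.21  0.03  0.19] rot [-0.    0.    0.01] F [ 1.2 -0.1 -0.3] w 0.556
```

View pics/v6.png

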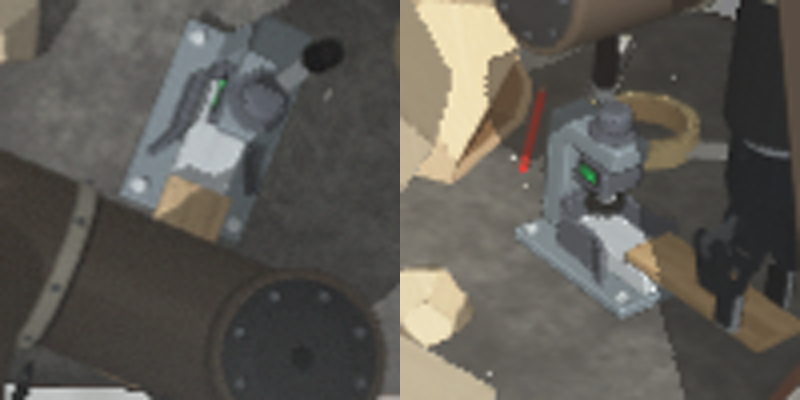

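apply_moves --commands '[1,-1.6,0,0.15,0,0,0,1,-3.2,0,0.15,0,0,0,1,-4.8,0,0.15,0,0,0,1,-6,0,0.15,0,0,0,1,-6.6,0,0.15,0,0,0]'

```text
t: 6.3
eef_pos: [0.4495, -0.3836, 0.0632]
orientation: [[-0.933, 0.359, 0.0], [0.359, 0.933, -0.0], [-0.0, -0.0, -1.0]]
force: [-0.3, -0.1, -1.4]
width: 0.556
```

apply_moves --commands '[1,0,0,0,0,0,0]'

```text
t: 6.4
eef_pos: [0.449, -0.3835, 0.0629]
orientation: [[-0.933, 0.359, -0.0], [0.359, 0.933, 0.0], [0.0, 0.0, -1.0]]
force: [-0.1, 0.8, -0.4]
width: 0.56
```

```bash
python3 -c "
from h import *
plan(SEAT-.0447*AX+[0,0,.0228],68.9)
t=snap('top','t7');s=snap('scene','s7')
f=lambda d,x0,y0:cv2.resize(d['frame'][y0:y0+100,x0:x0+100,::-1],None,fx=4,fy=4,interpolation=cv2.INTER_CUBIC)
cv2.imwrite('pics/v7.png',np.hstack([f(t,340,180),f(s,280,110)]))"
```

```text
t 6.4 at [ 0.449  -0.3835  0.0629] sh [-1.43  0.06  0.26] rot [ 0. -0.  0.] F [-0.1  0.8 -0.4] w 0.56
```

View pics/v7.png

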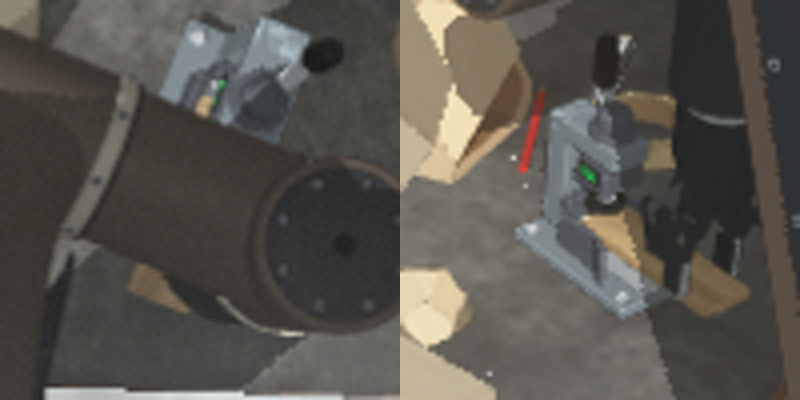

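apply_moves --commands '[1,-0.3,0,0.15,0,0,0,1,-0.6,0,0.22,0,0,0,1,-0.9,0,0.22,0,0,0,1,-1.0,0,0.22,0,0,0,1,-1.0,0,0.22,0,0,0]'

```text
t: 7.0
eef_pos: [0.4582, -0.3873, 0.0607]
orientation: [[-0.933, 0.36, 0.0], [0.36, 0.933, -0.0], [-0.0, -0.0, -1.0]]
force: [0.4, 0.1, 0.2]
width: 0.555
```

```bash
python3 -c "
from h import *
plan(SEAT-.0447*AX+[0,0,.0228],68.9)"
```

```text
t 7.0 at [ 0.4582 -0.3873  0.0607] sh [-0.44  0.08  0.04] rot [-0.  0.  0.] F [0.4 0.1 0.2] w 0.555
```

apply_moves --commands '[1,-0.1,0,0.03,0,0,0,1,-0.2,0,0.03,0,0,0,1,-0.3,0,0.03,0,0,0]'

```text
t: 7.3
eef_pos: [0.4608, -0.3883, 0.0605]
orientation: [[-0.933, 0.36, -0.0], [0.36, 0.933, -0.0], [0.0, -0.0, -1.0]]
force: [-1.0, 1.3, 1.6]
width: 0.559
```

apply_moves --commands '[1,-0.05,0,0,0,0,0,1,-0.1,0,0,0,0,0]'

```text
t: 7.5
eef_pos: [0.4617, -0.3887, 0.0604]
orientation: [[-0.933, 0.36, -0.0], [0.36, 0.933, -0.0], [0.0, -0.0, -1.0]]
force: [-2.4, 0.8, 2.1]
width: 0.556
```

apply_moves --commands '[1,-0.05,0,0,0,0,0,1,-0.05,0,0,0,0,0]'

```text
t: 7.7
eef_pos: [0.4622, -0.3889, 0.0604]
orientation: [[-0.933, 0.36, -0.0], [0.36, 0.933, -0.0], [-0.0, -0.0, -1.0]]
force: [-0.6, 0.4, 1.8]
width: 0.558
```

apply_moves --commands '[1,-0.05,0,0,0,0,0,1,-0.05,0,0,0,0,0]'

```text
t: 7.9
eef_pos: [0.4627, -0.389, 0.0604]
orientation: [[-0.933, 0.36, -0.0], [0.36, 0.933, -0.0], [0.0, -0.0, -1.0]]
force: [-1.4, 0.5, 2.2]
width: 0.563
```

apply_moves --commands '[1,-0.05,0,0,0,0,0,1,-0.05,0,0,0,0,0]'

```text
t: 8.1
eef_pos: [0.4631, -0.3892, 0.0604]
orientation: [[-0.933, 0.36, 0.0], [0.36, 0.933, -0.0], [-0.0, -0.0, -1.0]]
force: [-1.9, -0.0, 2.8]
width: 0.555
```

apply_moves --commands '[1,-0.05,0,0,0,0,0,1,-0.05,0,0,0,0,0]'

```text
t: 8.3
eef_pos: [0.4633, -0.3893, 0.0603]
orientation: [[-0.933, 0.36, -0.001], [0.36, 0.933, 0.0], [0.001, 0.0, -1.0]]
force: [-2.9, 1.3, 4.3]
width: 0.554
```

apply_moves --commands '[1,-0.05,0,0,0,0,0,1,-0.05,0,0,0,0,0]'

```text
t: 8.5
eef_pos: [0.4633, -0.3893, 0.0603]
orientation: [[-0.933, 0.36, -0.001], [0.36, 0.933, 0.001], [0.001, 0.0, -1.0]]
force: [-4.3, 1.9, 5.4]
width: 0.559
```

apply_moves --commands '[1,-0.05,0,0,0,0,0,1,-0.05,0,0,0,0,0]'

```text
t: 8.7
eef_pos: [0.4634, -0.3893, 0.0603]
orientation: [[-0.933, 0.36, -0.002], [0.36, 0.933, 0.001], [0.002, 0.0, -1.0]]
force: [-6.2, 3.3, 6.4]
width: 0.563
```

apply_moves --commands '[1,-0.05,0,0,0,0,0,1,-0.05,0,0,0,0,0]'

```text
t: 8.9
eef_pos: [0.4634, -0.3893, 0.0603]
orientation: [[-0.933, 0.36, -0.003], [0.36, 0.933, 0.001], [0.003, 0.0, -1.0]]
force: [-7.0, 3.1, 9.3]
width: 0.555
```

Contact: motion stopped with about 8 N against the stop, and the TCP is where the home position predicts, to about 1 mm. Releasing.

apply_moves --commands '[0.7,0,0,0,0,0,0,0,0,0,0,0,0,0,0,0,0,0,0,0,0,0,0,0,0,0,0,0]'

```text
t: 9.3
eef_pos: [0.4656, -0.3901, 0.0603]
orientation: [[-0.933, 0.36, 0.001], [0.36, 0.933, -0.0], [-0.001, -0.0, -1.0]]
force: [-0.0, 0.4, -0.0]
width: 1.0
```

```bash
python3 -c "
from h import *
plan(SEAT-.0447*AX+[0,0,.0228],68.9)
t=snap('top','t8');s=snap('scene','s8')
f=lambda d,x0,y0:cv2.resize(d['frame'][y0:y0+100,x0:x0+100,::-1],None,fx=4,fy=4,interpolation=cv2.INTER_CUBIC)
cv2.imwrite('pics/v8.png',np.hstack([f(t,340,180),f(s,280,110)]))"
```

```text
t 9.3 at [ 0.4656 -0.3901  0.0603] sh [ 0.35  0.08 -0.  ] rot [-0.    0.01  0.  ] F [-0.   0.4 -0. ] w 1.0
```

View pics/v8.png

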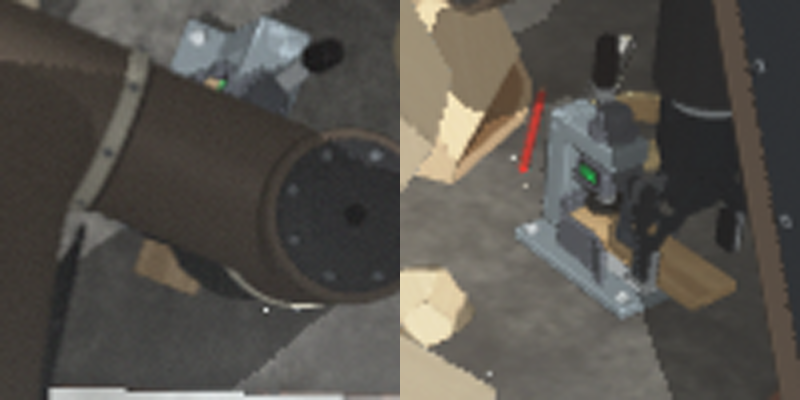

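apply_moves --commands '[0,0,0,-3,0,0,0,0,0,0,-8,0,0,0,0,0,0,-13,0,0,0,0,0,0,-18,0,0,0,0,3,0,-20,0,0,0]'

```text
t: 9.9
eef_pos: [0.4403, -0.3809, 0.2654]
orientation: [[-0.933, 0.359, 0.006], [0.359, 0.933, -0.005], [-0.008, -0.002, -1.0]]
force: [-0.9, -0.5, -1.0]
width: 1.001
```

```bash
python3 -c "
from h import *
plan([.592,-.458,.25],68.9)
t=snap('top','t9');s=snap('scene','s9')
f=lambda d,x0,y0:cv2.resize(d['frame'][y0:y0+100,x0:x0+100,::-1],None,fx=4,fy=4,interpolation=cv2.INTER_CUBIC)
cv2.imwrite('pics/v9.png',np.hstack([f(t,340,180),f(s,280,110)]))"
```

```text
t 9.9 at [ 0.4403 -0.3809  0.2654] sh [-16.91  -1.75   1.68] rot [-0.01  0.05  0.01] F [-0.9 -0.5 -1. ] w 1.001
```

View pics/v9.png

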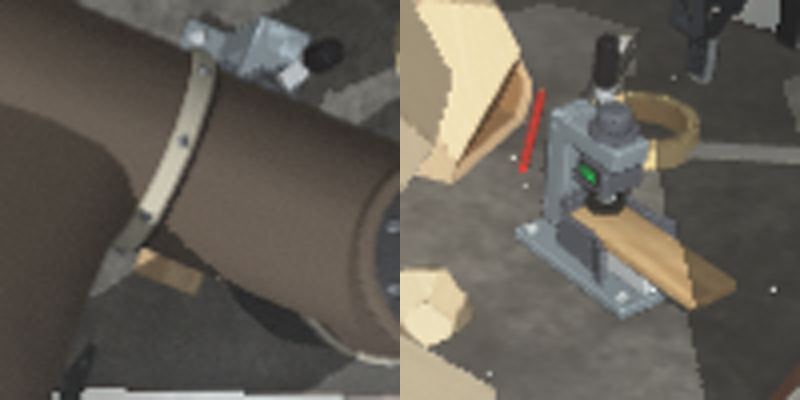

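Run:
```python
from h import *
s=load('s9'); Z=lambda a,b:(280+(a-400+.5)/4-.5,110+(b+.5)/4-.5)
for p,z in((Z(736,284),.043),(Z(693,299),.043),(Z(693,307),.032)):
    w=onz(s,[p],z)[0]-SEAT; print((w@AX*1e3).round(1),(w@AY*1e3).round(1))
a=s['frame'][150:195,415-100:470,::-1]
cv2.imwrite('pics/z9.png',cv2.resize(s['frame'][145:195,310:380,::-1],None,fx=10,fy=10,interpolation=cv2.INTER_CUBIC))
```

```text
-82.3 -20.4
-77.7 23.8
-75.5 20.1
```

View pics/z9.png

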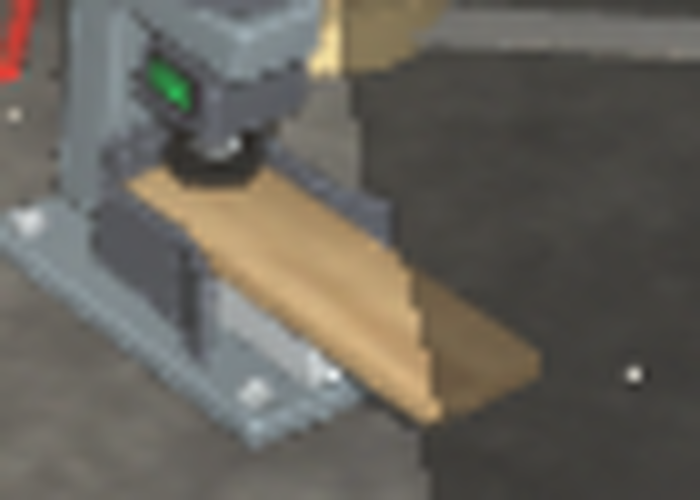

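The slat sits flat between the cheeks, with its outer end at about −80 mm as it should be. Now over to the knob.

apply_moves --commands '[0,-4,0,-1,0,0,0,0,-8,-1,-1,0,0,0,0,-12,-1.7,-1,0,0,0,0,-16.9,-1.7,-1,0,0,0,0,-16.9,-1.7,0,0,0,0]'

```text
t: 10.5
eef_pos: [0.593, -0.4575, 0.2566]
orientation: [[-0.933, 0.359, -0.002], [0.359, 0.933, 0.0], [0.002, -0.0, -1.0]]
force: [-0.5, 0.3, -1.3]
width: 1.0
```

apply_moves --commands '[0,0,0,0,0,0,0]'

```text
t: 10.6
eef_pos: [0.5887, -0.4553, 0.2556]
orientation: [[-0.933, 0.36, -0.005], [0.36, 0.933, 0.003], [0.006, 0.001, -1.0]]
force: [-0.5, 0.7, -0.9]
width: 0.997
```

```bash
python3 -c "
from h import *
k=[.592,-.458,.182]
plan(k,68.9)
t=snap('top','t10');s=snap('scene','s10')
f=lambda d,x0,y0:cv2.resize(d['frame'][y0:y0+100,x0:x0+100,::-1],None,fx=4,fy=4,interpolation=cv2.INTER_CUBIC)
cv2.imwrite('pics/v10.png',np.hstack([f(t,370,150),f(s,280,90)]))
w=np.array(k)-SP; print(np.linalg.norm(w[:2]),np.degrees(np.arctan2(w[1],w[0])))"
```

```text
t 10.6 at [ 0.5887 -0.4553  0.2556] sh [-0.45 -0.14  7.35] rot [ 0.01 -0.04  0.  ] F [-0.5  0.7 -0.9] w 0.997
0.04520163278326908 -45.42790094014426
```

View pics/v10.png

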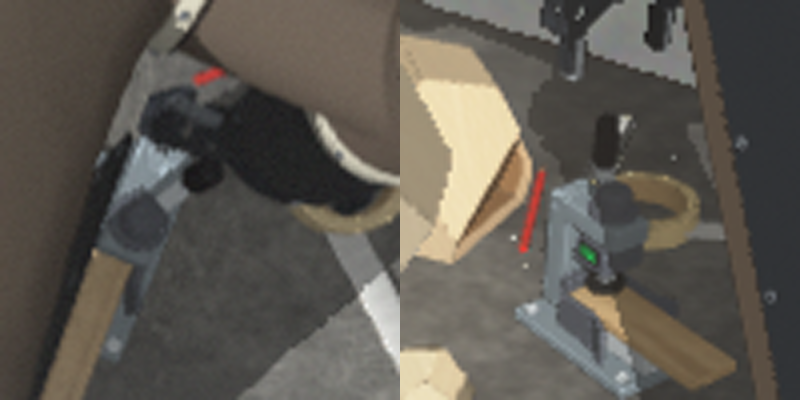

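apply_moves --commands '[0,0,0,0.5,0,0,0,0,0,0,1,0,0,0,0,0,0,2,0,0,0,0,0,0,2,0,0,0]'

```text
t: 11.1
eef_pos: [0.5876, -0.4552, 0.2388]
orientation: [[-0.933, 0.36, -0.002], [0.36, 0.933, 0.001], [0.002, 0.001, -1.0]]
force: [-0.1, 1.0, -0.1]
width: 1.001
```

```bash
python3 -c "
from h import *
k=[.592,-.458,.182]
plan(k,68.9)
t=snap('top','t11')
f=lambda d,x0,y0:cv2.resize(d['frame'][y0:y0+60,x0:x0+60,::-1],None,fx=9,fy=9,interpolation=cv2.INTER_CUBIC)
cv2.imwrite('pics/v11.png',f(t,390,160))"
```

```text
t 11.1 at [ 0.5876 -0.4552  0.2388] sh [-0.52 -0.11  5.68] rot [ 0.01 -0.01 -0.  ] F [-0.1  1.  -0.1] w 1.001
```

View pics/v11.png

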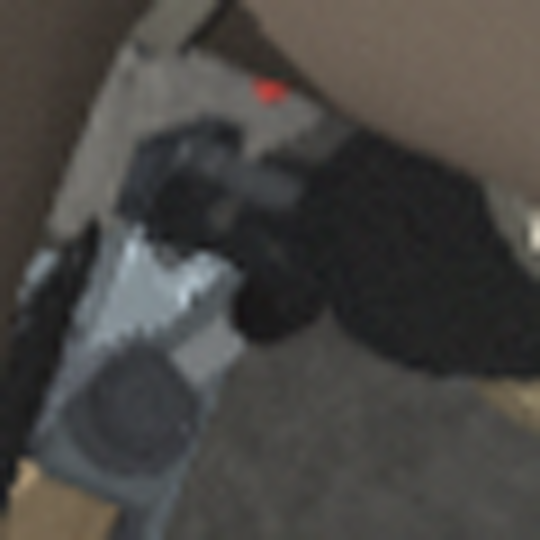

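apply_moves --commands '[0,-0.5,-0.1,0.5,0,0,0,0,-0.5,-0.1,2,0,0,0,0,-0.5,-0.1,4,0,0,0,0,-0.5,-0.1,5.5,0,0,0,0,-0.5,-0.1,5.5,0,0,0]'

```text
t: 11.65
eef_pos: [0.5915, -0.4577, 0.1814]
orientation: [[-0.933, 0.36, -0.005], [0.36, 0.933, 0.003], [0.005, 0.001, -1.0]]
force: [-0.6, -0.3, -0.7]
width: 1.0
```

```bash
python3 -c "
from h import *
k=[.592,-.458,.182]
plan(k,68.9)
t=snap('top','t12');s=snap('scene','s12')
f=lambda d,x0,y0:cv2.resize(d['frame'][y0:y0+60,x0:x0+60,::-1],None,fx=6.6,fy=6.6,interpolation=cv2.INTER_CUBIC)
cv2.imwrite('pics/v12.png',np.hstack([f(t,390,160),f(s,305,105)]))"
```

```text
t 11.65 at [ 0.5915 -0.4577  0.1814] sh [-0.05 -0.01 -0.06] rot [ 0.01 -0.04 -0.  ] F [-0.6 -0.3 -0.7] w 1.0
```

View pics/v12.png

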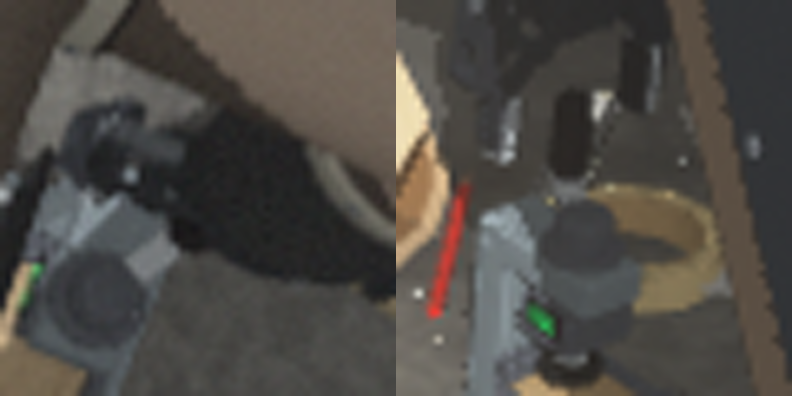

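The knob (572,130 in the right half) is between the fingers. Closing, with a 2 mm rise for clearance.

apply_moves --commands '[0.5,0,0,-0.2,0,0,0,1,0,0,-0.2,0,0,0,1,0,0,-0.2,0,0,0,1,0,0,-0.2,0,0,0,1,0,0,-0.2,0,0,0]'

```text
t: 12.25
eef_pos: [0.5931, -0.4589, 0.1883]
orientation: [[-0.933, 0.36, 0.001], [0.36, 0.933, -0.001], [-0.001, -0.001, -1.0]]
force: [-0.5, -1.1, 3.0]
width: 0.228
```

apply_moves --commands '[1,0,0,0,0,0,0,1,0,0,0,0,0,0,1,0,0,0,0,0,0]'

```text
t: 12.55
eef_pos: [0.5931, -0.459, 0.1882]
orientation: [[-0.933, 0.36, 0.001], [0.36, 0.933, -0.001], [-0.001, -0.001, -1.0]]
force: [-1.5, -1.3, 6.0]
width: 0.224
```

```bash
python3 -c "
from h import *
plan([.592,-.458,.184],68.9)
t=snap('top','t13');s=snap('scene','s13')
f=lambda d,x0,y0:cv2.resize(d['frame'][y0:y0+60,x0:x0+60,::-1],None,fx=6.6,fy=6.6,interpolation=cv2.INTER_CUBIC)
cv2.imwrite('pics/v13.png',np.hstack([f(t,390,160),f(s,305,105)]))"
```

```text
t 12.55 at [ 0.5931 -0.459   0.1882] sh [0.14 0.05 0.42] rot [-0.    0.01  0.  ] F [-1.5 -1.3  6. ] w 0.224
```

View pics/v13.png

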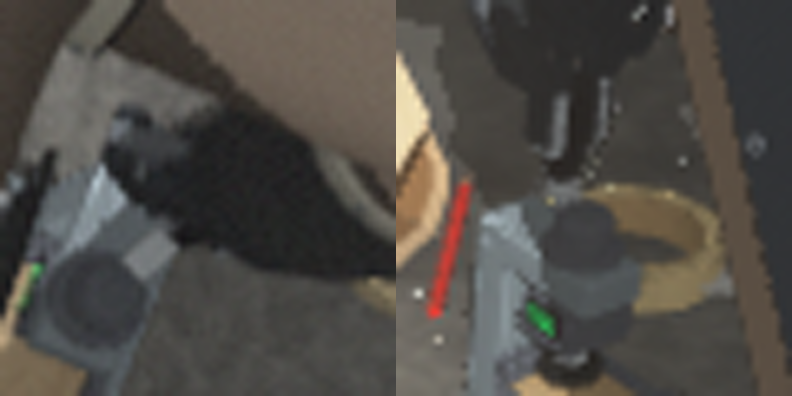

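```bash
cat >> h.py <<'E'
def arc(phi,step,n=5,r=4.5,pre=(0,0)):
    c=lambda a:np.array([-np.cos(np.radians(a)),np.sin(np.radians(a))])*r
    print(', '.join('1, %.2f, %.2f, 0, 0, 0, 0'%tuple(c(phi-step*(i+1))-c(phi)+pre) for i in range(n)),' -> ',phi-step*n)
def rel():
    o=get_obs(); w=o['eef_pos']-SP; x,y=w@AX*1e3,w@AY*1e3
    print('t',round(o['t'],2),'r %.1f phi %.1f z %.4f'%(np.hypot(x,y),np.degrees(np.arctan2(y,x)),o['eef_pos'][2]),'F',np.round([o['force']@AX,o['force']@AY,o['force'][2]],1),'xy',np.round([x,y],1))
E
python3 -c "
from h import *
rel()
p=-24.5
for i in range(7): arc(p,12); p-=60"
```

```text
t 12.65 r 46.6 phi -24.2 z 0.1882 F [-0.3 -1.6  6.2] xy [ 42.5 -19.1]
1, 0.48, -0.81, 0, 0, 0, 0, 1, 1.11, -1.50, 0, 0, 0, 0, 1, 1.88, -2.05, 0, 0, 0, 0, 1, 2.74, -2.43, 0, 0, 0, 0, 1, 3.66, -2.61, 0, 0, 0, 0  ->  -84.5
1, 0.94, 0.01, 0, 0, 0, 0, 1, 1.86, 0.21, 0, 0, 0, 0, 1, 2.72, 0.60, 0, 0, 0, 0, 1, 3.47, 1.16, 0, 0, 0, 0, 1, 4.09, 1.87, 0, 0, 0, 0  ->  -144.5
1, 0.46, 0.82, 0, 0, 0, 0, 1, 0.75, 1.72, 0, 0, 0, 0, 1, 0.84, 2.65, 0, 0, 0, 0, 1, 0.73, 3.59, 0, 0, 0, 0, 1, 0.43, 4.48, 0, 0, 0, 0  ->  -204.5
1, -0.48, 0.81, 0, 0, 0, 0, 1, -1.11, 1.50, 0, 0, 0, 0, 1, -1.88, 2.05, 0, 0, 0, 0, 1, -2.74, 2.43, 0, 0, 0, 0, 1, -3.66, 2.61, 0, 0, 0, 0  ->  -264.5
1, -0.94, -0.01, 0, 0, 0, 0, 1, -1.86, -0.21, 0, 0, 0, 0, 1, -2.72, -0.60, 0, 0, 0, 0, 1, -3.47, -1.16, 0, 0, 0, 0, 1, -4.09, -1.87, 0, 0, 0, 0  ->  -324.5
1, -0.46, -0.82, 0, 0, 0, 0, 1, -0.75, -1.72, 0, 0, 0, 0, 1, -0.84, -2.65, 0, 0, 0, 0, 1, -0.73, -3.59, 0, 0, 0, 0, 1, -0.43, -4.48, 0, 0, 0, 0  ->  -384.5
1, 0.48, -0.81, 0, 0, 0, 0, 1, 1.11, -1.50, 0, 0, 0, 0, 1, 1.88, -2.05, 0, 0, 0, 0, 1, 2.74, -2.43, 0, 0, 0, 0, 1, 3.66, -2.61, 0, 0, 0, 0  ->  -444.5
```

apply_moves --commands '[1,0.48,-0.81,0,0,0,0,1,1.11,-1.5,0,0,0,0,1,1.88,-2.05,0,0,0,0,1,2.74,-2.43,0,0,0,0,1,3.66,-2.61,0,0,0,0]'

```text
t: 13.15
eef_pos: [0.5502, -0.4701, 0.1882]
orientation: [[-0.933, 0.36, 0.003], [0.36, 0.933, -0.001], [-0.003, -0.0, -1.0]]
force: [2.7, 0.8, 5.0]
width: 0.23
```

```bash
python3 -c "
from h import *
rel()
t=snap('top','t14');s=snap('scene','s14');rel()
f=lambda d,x0,y0:cv2.resize(d['frame'][y0:y0+60,x0:x0+60,::-1],None,fx=6.6,fy=6.6,interpolation=cv2.INTER_CUBIC)
cv2.imwrite('pics/v14.png',np.hstack([f(t,390,160),f(s,305,105)]))"
```

```text
t 13.15 r 45.4 phi -81.7 z 0.1882 F [2.2 1.7 5. ] xy [  6.5 -44.9]
t 13.25 r 45.3 phi -83.7 z 0.1881 F [-2.2  0.4  6. ] xy [  5.  -45.1]
```

View pics/v14.png

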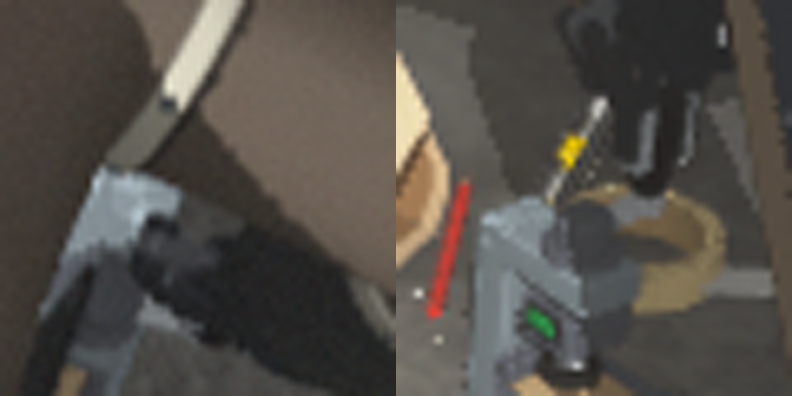

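The crank follows with small forces. The tab shows at (540,320) in the right half, unchanged. Continuing.

apply_moves --commands '[1,0.94,0.01,0,0,0,0,1,1.86,0.21,0,0,0,0,1,2.72,0.6,0,0,0,0,1,3.47,1.16,0,0,0,0,1,4.09,1.87,0,0,0,0]'

```text
t: 13.75
eef_pos: [0.5182, -0.4381, 0.1882]
orientation: [[-0.933, 0.36, 0.001], [0.36, 0.933, -0.002], [-0.002, -0.001, -1.0]]
force: [1.5, -1.6, 5.4]
width: 0.232
```

```bash
cat >> h.py <<'E'
def look(n):
    rel(); s=snap('scene',n); rel(); x0,y0=310,130
    cv2.imwrite('pics/v_%s.png'%n,cv2.resize(s['frame'][y0:y0+50,x0:x0+50,::-1],None,fx=8,fy=8,interpolation=cv2.INTER_CUBIC))
    f=s['frame'].astype(int)[y0:y0+50,x0:x0+50]; g=(f[...,1]-np.maximum(f[...,0],f[...,2]))>25; r=(f[...,0]-np.maximum(f[...,1],f[...,2]))>50
    print('green',g.sum(),np.argwhere(g).mean(0).round(1) if g.any() else '', 'cols',np.argwhere(g)[:,1].min() if g.any() else '',np.argwhere(g)[:,1].max() if g.any() else '','red',r.sum(),np.argwhere(r).mean(0).round(1) if r.any() else '')
E
python3 -c "
from h import *
look('s15')"
```

```text
t 13.75 r 43.8 phi -142.6 z 0.1882 F [ 1.9 -1.   5.4] xy [-34.8 -26.6]
t 13.8 r 43.8 phi -144.5 z 0.1881 F [-0.8 -0.3  5.6] xy [-35.6 -25.4]
green 12 [23.7 16.3] cols 15 18 red 44 [12.5  2.6]
```

View pics/v_s15.png

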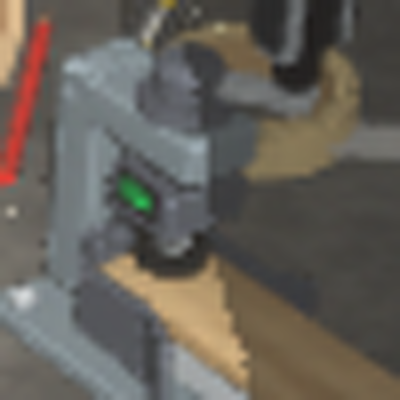

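apply_moves --commands '[1,0.46,0.82,0,0,0,0,1,0.75,1.72,0,0,0,0,1,0.84,2.65,0,0,0,0,1,0.73,3.59,0,0,0,0,1,0.43,4.48,0,0,0,0]'

```text
t: 14.3
eef_pos: [0.5301, -0.3944, 0.1881]
orientation: [[-0.933, 0.36, 0.0], [0.36, 0.933, -0.001], [-0.0, -0.001, -1.0]]
force: [0.2, -3.4, 6.2]
width: 0.227
```

```bash
python3 -c "
from h import *
look('s16')"
```

```text
t 14.3 r 43.5 phi 154.9 z 0.1881 F [ 1.4 -3.1  6.2] xy [-39.4  18.5]
t 14.35 r 43.4 phi 153.0 z 0.1881 F [-1.4  0.9  7.6] xy [-38.7  19.7]
green 10 [24.5 16.5] cols 15 18 red 45 [12.4  2.6]
```

View pics/v_s16.png

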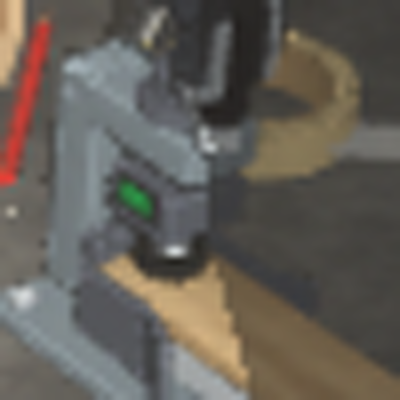

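apply_moves --commands '[1,-0.48,0.81,0,0,0,0,1,-1.11,1.5,0,0,0,0,1,-1.88,2.05,0,0,0,0,1,-2.74,2.43,0,0,0,0,1,-3.66,2.61,0,0,0,0]'

```text
t: 14.85
eef_pos: [0.5737, -0.383, 0.1881]
orientation: [[-0.933, 0.359, -0.001], [0.359, 0.933, -0.001], [0.0, -0.001, -1.0]]
force: [-3.3, -1.1, 6.3]
width: 0.226
```

```bash
python3 -c "
from h import *
look('s17')
p=-264.5
for i in range(8): arc(p,6); p-=30"
```

```text
t 14.85 r 44.9 phi 93.6 z 0.1881 F [-2.7 -2.2  6.3] xy [-2.9 44.8]
t 14.9 r 44.9 phi 91.6 z 0.1881 F [ 1.1 -0.7  8.9] xy [-1.2 44.8]
green 13 [24.8 16.5] cols 15 18 red 40 [13.1  2.4]
1, -0.47, 0.02, 0, 0, 0, 0, 1, -0.94, -0.01, 0, 0, 0, 0, 1, -1.41, -0.09, 0, 0, 0, 0, 1, -1.86, -0.21, 0, 0, 0, 0, 1, -2.30, -0.38, 0, 0, 0, 0  ->  -294.5
1, -0.42, -0.22, 0, 0, 0, 0, 1, -0.81, -0.48, 0, 0, 0, 0, 1, -1.17, -0.78, 0, 0, 0, 0, 1, -1.50, -1.11, 0, 0, 0, 0, 1, -1.80, -1.48, 0, 0, 0, 0  ->  -324.5
1, -0.25, -0.40, 0, 0, 0, 0, 1, -0.46, -0.82, 0, 0, 0, 0, 1, -0.63, -1.26, 0, 0, 0, 0, 1, -0.75, -1.72, 0, 0, 0, 0, 1, -0.82, -2.18, 0, 0, 0, 0  ->  -354.5
1, -0.02, -0.47, 0, 0, 0, 0, 1, 0.01, -0.94, 0, 0, 0, 0, 1, 0.09, -1.41, 0, 0, 0, 0, 1, 0.21, -1.86, 0, 0, 0, 0, 1, 0.38, -2.30, 0, 0, 0, 0  ->  -384.5
1, 0.22, -0.42, 0, 0, 0, 0, 1, 0.48, -0.81, 0, 0, 0, 0, 1, 0.78, -1.17, 0, 0, 0, 0, 1, 1.11, -1.50, 0, 0, 0, 0, 1, 1.48, -1.80, 0, 0, 0, 0  ->  -414.5
1, 0.40, -0.25, 0, 0, 0, 0, 1, 0.82, -0.46, 0, 0, 0, 0, 1, 1.26, -0.63, 0, 0, 0, 0, 1, 1.72, -0.75, 0, 0, 0, 0, 1, 2.18, -0.82, 0, 0, 0, 0  ->  -444.5
1, 0.47, -0.02, 0, 0, 0, 0, 1, 0.94, 0.01, 0, 0, 0, 0, 1, 1.41, 0.09, 0, 0, 0, 0, 1, 1.86, 0.21, 0, 0, 0, 0, 1, 2.30, 0.38, 0, 0, 0, 0  ->  -474.5
1, 0.42, 0.22, 0, 0, 0, 0, 1, 0.81, 0.48, 0, 0, 0, 0, 1, 1.17, 0.78, 0, 0, 0, 0, 1, 1.50, 1.11, 0, 0, 0, 0, 1, 1.80, 1.48, 0, 0, 0, 0  ->  -504.5
```

View pics/v_s17.png

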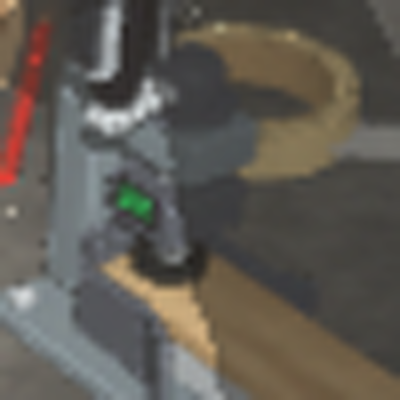

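apply_moves --commands '[1,-0.47,0.02,0,0,0,0,1,-0.94,-0.01,0,0,0,0,1,-1.41,-0.09,0,0,0,0,1,-1.86,-0.21,0,0,0,0,1,-2.3,-0.38,0,0,0,0]'

```text
t: 15.4
eef_pos: [0.5939, -0.3948, 0.1881]
orientation: [[-0.933, 0.359, -0.0], [0.359, 0.933, -0.0], [0.0, -0.0, -1.0]]
force: [-2.9, 1.0, 7.6]
width: 0.227
```

```bash
python3 -c "
from h import *
look('s18')"
```

```text
t 15.4 r 45.7 phi 63.8 z 0.1881 F [-3.  -0.1  7.6] xy [20.2 41. ]
t 15.45 r 45.7 phi 62.8 z 0.1881 F [ 0.1 -1.3  8. ] xy [20.9 40.7]
green 11 [25.2 16.6] cols 15 18 red 36 [14.   2.2]
```

View pics/v_s18.png

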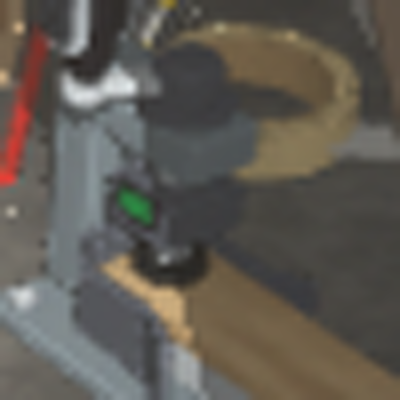

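Total is about 270°. The tab is still in, with its tip at (135,205). Continuing in 30° steps.

apply_moves --commands '[1,-0.42,-0.22,0,0,0,0,1,-0.81,-0.48,0,0,0,0,1,-1.17,-0.78,0,0,0,0,1,-1.5,-1.11,0,0,0,0,1,-1.8,-1.48,0,0,0,0]'

```text
t: 15.95
eef_pos: [0.6054, -0.415, 0.1881]
orientation: [[-0.933, 0.359, 0.0], [0.359, 0.933, -0.0], [-0.0, -0.0, -1.0]]
force: [-1.8, 1.5, 8.0]
width: 0.224
```

```bash
python3 -c "
from h import *
look('s19')"
```

```text
t 15.95 r 46.4 phi 34.6 z 0.1881 F [-2.3  0.8  8. ] xy [38.2 26.4]
t 16.0 r 46.5 phi 33.6 z 0.1881 F [-1.7  0.2  7.7] xy [38.7 25.7]
green 10 [25.5 16.5] cols 15 18 red 39 [13.2  2.4]
```

View pics/v_s19.png

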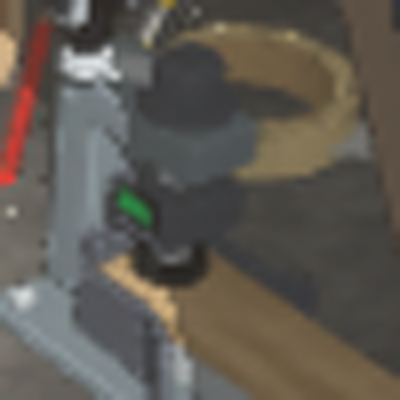

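apply_moves --commands '[1,-0.25,-0.4,0,0,0,0,1,-0.46,-0.82,0,0,0,0,1,-0.63,-1.26,0,0,0,0,1,-0.75,-1.72,0,0,0,0,1,-0.82,-2.18,0,0,0,0]'

```text
t: 16.5
eef_pos: [0.6054, -0.4382, 0.1881]
orientation: [[-0.933, 0.359, 0.001], [0.359, 0.933, -0.0], [-0.001, 0.0, -1.0]]
force: [-0.5, 2.6, 8.5]
width: 0.228
```

```bash
python3 -c "
from h import *
look('s20')"
```

```text
t 16.5 r 46.8 phi 5.7 z 0.1881 F [-1.4  2.2  8.5] xy [46.6  4.7]
t 16.55 r 46.8 phi 4.8 z 0.1881 F [-1.1  0.5  7.1] xy [46.6  3.9]
green 10 [25.4 16.2] cols 15 18 red 44 [12.6  2.6]
```

View pics/v_s20.png

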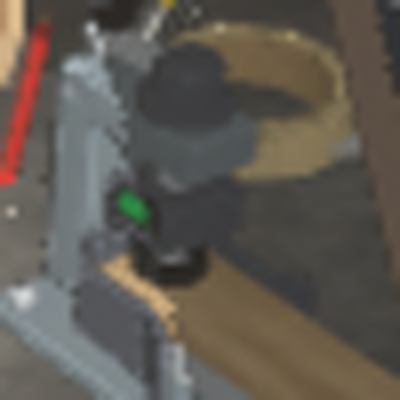

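```bash
python3 -c "
from h import *
s=load('s20'); T=SP*[1,1,0]+[0,0,.08]+.025*AY
print(proj(s,[T,T+.01*AY,T+.02*AY,T-[0,0,.001]])-[310,130])
for n in ('s17','s18','s19','s20'):
  f=load(n)['frame'].astype(float)[150:162,320:334]; g=np.clip(f[...,1]-np.maximum(f[...,0],f[...,2]),0,None); g[g<8]=0; yy,xx=np.mgrid[0:12,0:14]; print(n,g.sum(),(g*xx).sum()/g.sum()+10,(g*yy).sum()/g.sum()+20)
"
```

```text
[[16.4708252  26.19406921]
 [14.2289626  27.08880015]
 [11.97413989 27.98868489]
 [16.44806491 26.44062173]]
s17 685.0 16.335766423357665 24.833576642335768
s18 587.0 16.475298126064736 25.19250425894378
s19 583.0 16.272727272727273 25.365351629502573
s20 619.0 16.159935379644587 25.4281098546042
```

```bash
cat >> h.py <<'E'
def lk(n):
    look(n); f=load(n)['frame'].astype(float)[150:162,318:334]; g=np.clip(f[...,1]-np.maximum(f[...,0],f[...,2]),0,None); g[g<8]=0; yy,xx=np.mgrid[0:12,0:16]; print('tab',g.sum(),round((g*xx).sum()/g.sum()+8,2),round((g*yy).sum()/g.sum()+20,2))
E
python3 -c "
from h import *
p=-354.5
for i in range(15): arc(p,5); p-=25"
```

```text
1, -0.02, -0.39, 0, 0, 0, 0, 1, -0.01, -0.78, 0, 0, 0, 0, 1, 0.04, -1.17, 0, 0, 0, 0, 1, 0.12, -1.56, 0, 0, 0, 0, 1, 0.24, -1.93, 0, 0, 0, 0  ->  -379.5
1, 0.15, -0.36, 0, 0, 0, 0, 1, 0.33, -0.71, 0, 0, 0, 0, 1, 0.53, -1.05, 0, 0, 0, 0, 1, 0.77, -1.36, 0, 0, 0, 0, 1, 1.03, -1.65, 0, 0, 0, 0  ->  -404.5
1, 0.29, -0.27, 0, 0, 0, 0, 1, 0.60, -0.51, 0, 0, 0, 0, 1, 0.93, -0.72, 0, 0, 0, 0, 1, 1.27, -0.91, 0, 0, 0, 0, 1, 1.63, -1.06, 0, 0, 0, 0  ->  -429.5
1, 0.37, -0.12, 0, 0, 0, 0, 1, 0.76, -0.21, 0, 0, 0, 0, 1, 1.14, -0.26, 0, 0, 0, 0, 1, 1.54, -0.28, 0, 0, 0, 0, 1, 1.93, -0.27, 0, 0, 0, 0  ->  -454.5
1, 0.39, 0.05, 0, 0, 0, 0, 1, 0.77, 0.13, 0, 0, 0, 0, 1, 1.15, 0.24, 0, 0, 0, 0, 1, 1.51, 0.39, 0, 0, 0, 0, 1, 1.86, 0.57, 0, 0, 0, 0  ->  -479.5
1, 0.33, 0.21, 0, 0, 0, 0, 1, 0.65, 0.44, 0, 0, 0, 0, 1, 0.94, 0.71, 0, 0, 0, 0, 1, 1.21, 0.99, 0, 0, 0, 0, 1, 1.45, 1.30, 0, 0, 0, 0  ->  -504.5
1, 0.21, 0.33, 0, 0, 0, 0, 1, 0.40, 0.68, 0, 0, 0, 0, 1, 0.55, 1.04, 0, 0, 0, 0, 1, 0.67, 1.41, 0, 0, 0, 0, 1, 0.76, 1.79, 0, 0, 0, 0  ->  -529.5
1, 0.05, 0.39, 0, 0, 0, 0, 1, 0.08, 0.78, 0, 0, 0, 0, 1,
[... 467 characters left out ...]
 0, 0, 0, 1, -1.51, 0.42, 0, 0, 0, 0, 1, -1.90, 0.44, 0, 0, 0, 0  ->  -629.5
1, -0.39, -0.01, 0, 0, 0, 0, 1, -0.78, -0.06, 0, 0, 0, 0, 1, -1.17, -0.14, 0, 0, 0, 0, 1, -1.54, -0.26, 0, 0, 0, 0, 1, -1.91, -0.41, 0, 0, 0, 0  ->  -654.5
1, -0.35, -0.18, 0, 0, 0, 0, 1, -0.68, -0.39, 0, 0, 0, 0, 1, -1.00, -0.62, 0, 0, 0, 0, 1, -1.29, -0.89, 0, 0, 0, 0, 1, -1.56, -1.17, 0, 0, 0, 0  ->  -679.5
1, -0.24, -0.31, 0, 0, 0, 0, 1, -0.46, -0.64, 0, 0, 0, 0, 1, -0.64, -0.99, 0, 0, 0, 0, 1, -0.79, -1.35, 0, 0, 0, 0, 1, -0.91, -1.72, 0, 0, 0, 0  ->  -704.5
1, -0.09, -0.38, 0, 0, 0, 0, 1, -0.14, -0.77, 0, 0, 0, 0, 1, -0.16, -1.16, 0, 0, 0, 0, 1, -0.15, -1.56, 0, 0, 0, 0, 1, -0.10, -1.95, 0, 0, 0, 0  ->  -729.5
```

apply_moves --commands '[1,-0.02,-0.39,0,0,0,0,1,-0.01,-0.78,0,0,0,0,1,0.04,-1.17,0,0,0,0,1,0.12,-1.56,0,0,0,0,1,0.24,-1.93,0,0,0,0]'

```text
t: 17.05
eef_pos: [0.5965, -0.4553, 0.1881]
orientation: [[-0.933, 0.359, 0.001], [0.359, 0.933, -0.0], [-0.001, 0.0, -1.0]]
force: [0.1, 1.8, 7.0]
width: 0.231
```

```bash
python3 -c "
from h import *
lk('s21')"
```

```text
t 17.05 r 46.7 phi -18.1 z 0.1881 F [-0.5  1.8  7. ] xy [ 44.4 -14.5]
t 17.1 r 46.7 phi -18.8 z 0.1882 F [0.3 1.3 6.7] xy [ 44.2 -15.1]
green 13 [25.8 16.5] cols 15 18 red 44 [12.5  2.6]
tab 634.0 16.29 25.85
```

View pics/v_s21.png

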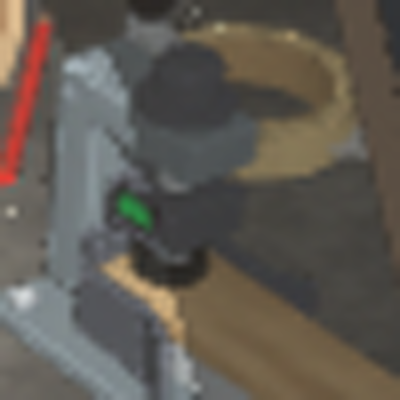

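The tab is still in at (135,210), after about 355° in total.

apply_moves --commands '[1,0.15,-0.36,0,0,0,0,1,0.33,-0.71,0,0,0,0,1,0.53,-1.05,0,0,0,0,1,0.77,-1.36,0,0,0,0,1,1.03,-1.65,0,0,0,0]'

```text
t: 17.6
eef_pos: [0.5813, -0.4672, 0.1882]
orientation: [[-0.933, 0.359, 0.002], [0.359, 0.933, -0.001], [-0.002, 0.0, -1.0]]
force: [2.1, 0.7, 5.7]
width: 0.224
```

```bash
python3 -c "
from h import *
lk('s22')"
```

```text
t 17.6 r 46.4 phi -42.0 z 0.1882 F [1.7 1.4 5.7] xy [ 34.5 -31. ]
t 17.65 r 46.4 phi -42.8 z 0.1882 F [1.5 1.3 6.1] xy [ 34.  -31.5]
green 13 [26.2 16.5] cols 15 18 red 45 [12.4  2.6]
tab 736.0 16.28 25.94
```

View pics/v_s22.png

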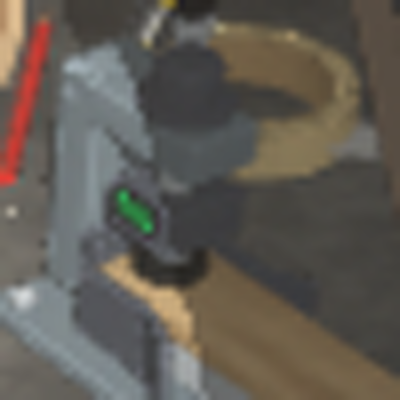

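Still in.

apply_moves --commands '[1,0.29,-0.27,0,0,0,0,1,0.6,-0.51,0,0,0,0,1,0.93,-0.72,0,0,0,0,1,1.27,-0.91,0,0,0,0,1,1.63,-1.06,0,0,0,0]'

```text
t: 18.15
eef_pos: [0.5624, -0.4715, 0.1882]
orientation: [[-0.933, 0.359, 0.002], [0.359, 0.933, -0.001], [-0.003, -0.0, -1.0]]
force: [1.9, -0.4, 5.9]
width: 0.231
```

```bash
python3 -c "
from h import *
lk('s23')"
```

```text
t 18.15 r 45.8 phi -66.3 z 0.1882 F [1.9 0.3 5.9] xy [ 18.4 -41.9]
t 18.2 r 45.8 phi -67.1 z 0.1882 F [ 2.2 -0.4  5.2] xy [ 17.8 -42.2]
green 29 [26.8 14.9] cols 12 18 red 44 [12.5  2.6]
tab 1901.0 14.97 26.68
```

View pics/v_s23.png

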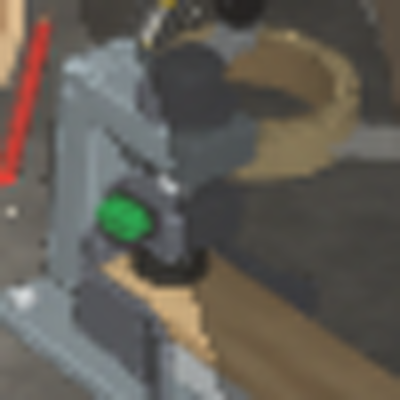

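The tab has popped out: the green area went from 13 to 29 px, its end moved to columns 12–18, and no red shows. I'll stop there, open and lift off.

apply_moves --commands '[0.5,0,0,0,0,0,0,0,0,0,0,0,0,0,0,0,0,0,0,0,0,0,0,0,0,0,0,0,0,0,0,-1,0,0,0]'

```text
t: 18.7
eef_pos: [0.5604, -0.4707, 0.1956]
orientation: [[-0.933, 0.36, -0.003], [0.36, 0.933, 0.002], [0.003, 0.001, -1.0]]
force: [0.1, -0.0, -1.0]
width: 1.002
```

apply_moves --commands '[0,0,0,-2,0,0,0,0,0,0,-5,0,0,0,0,0,0,-8,0,0,0,0,5,0,-10,0,0,0,0,10,0,-12,0,0,0]'

```text
t: 19.2
eef_pos: [0.4742, -0.4376, 0.3149]
orientation: [[-0.933, 0.359, -0.001], [0.359, 0.933, 0.0], [0.001, -0.0, -1.0]]
force: [-1.1, 0.7, 1.5]
width: 0.996
```

apply_moves --commands '[0,5,-5,0,0,0,0,0,10,-10,0,0,0,0,0,10,-15,0,0,0,0,0,10,-15,0,0,0,0,0,10,-15,0,0,0,0]'

```text
t: 19.7
eef_pos: [0.3242, -0.5442, 0.3153]
orientation: [[-0.932, 0.363, -0.0], [0.363, 0.932, -0.001], [-0.0, -0.001, -1.0]]
force: [0.4, 0.3, -1.1]
width: 1.0
```

```bash
python3 -c "
from h import *
lk('s24'); t=snap('top','t24'); s=load('s24')
f=lambda d,x0,y0,w:cv2.resize(d['frame'][y0:y0+w,x0:x0+w,::-1],(390,390),interpolation=cv2.INTER_CUBIC)
cv2.imwrite('pics/v24.png',np.hstack([f(t,350,160,100),f(s,305,112,75)]))"
```

```text
t 19.7 r 264.1 phi -132.3 z 0.3153 F [ 0.3  0.4 -1.1] xy [-177.6 -195.5]
t 19.75 r 262.5 phi -132.3 z 0.3151 F [0.2 0.2 0.2] xy [-176.8 -194. ]
green 29 [26.8 14.9] cols 12 18 red 44 [12.5  2.6]
tab 1877.0 14.98 26.7
```

View pics/v24.png

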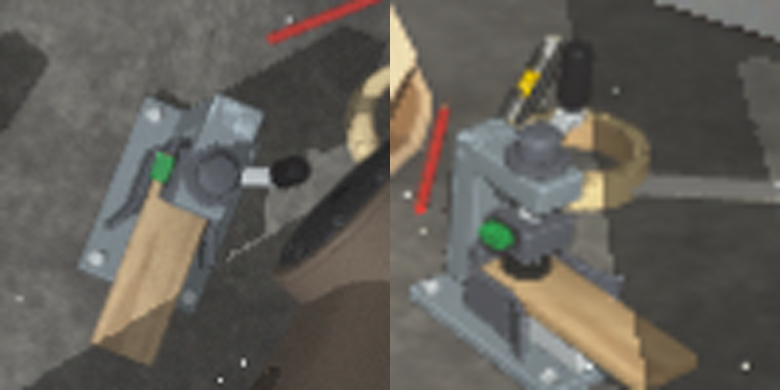

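View pics/t24.png

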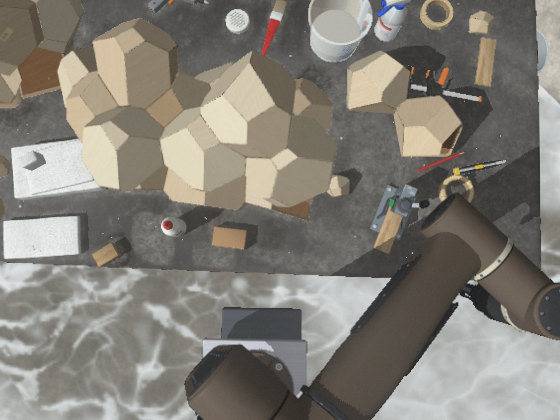

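The tab is out green, the slat lies straight, and the robot is clear; bottle (172,226), block (230,236) and cell (340,185) haven't moved. One last check that the slat is home.

Run:
```python
from m3 import *
t=load('t24'); Z=lambda a,b:(350+(a+.5)/3.9-.5,160+(b+.5)/3.9-.5)
for ch in('rb',None): lines(t,[(Z(92,340),Z(150,364)),(Z(95,330),Z(150,205)),(Z(155,355),Z(203,225))],.043,ch=ch)
```

```text
line at [-78.8  -0. ] ang 89.41 res 0.31
line at [-15.9  24.8] ang 0.15 res 0.12
line at [-16.3 -26.4] ang 0.40 res 0.28
line at [-78.3  -3.4] ang 88.84 res 0.90
line at [-16.   23.7] ang 0.10 res 0.57
line at [-15.5 -26.1] ang 0.07 res 1.15
```

```bash
python3 -c "
from rig import job_done
print(job_done())"
```

```text
the job is handed in; nothing more can be done
None
```

The slat is clamped flat in the screw clamp and the job is handed in, at about 20 s of the 72 s allowed.

**What I did:** I slid the slat out low from under the overhang and carried it to the clamp. I laid it on the anvil between the cheeks and pushed it against the stop with about 8 N until it stopped moving. Then I let it go and turned the crank about 405° clockwise. I checked the tab every 30° or less from about 240° of turn onward and stopped at the first look that showed it out. Then I opened the gripper and moved clear.

**Last checks:**
- **Tab:** it is out and green, no red shows, and it looked the same after I let go of the knob.
- **Slat position:** it lies within about 0.5° of the clamp axis and about 1 mm off centre. Its outer end measures at −78.8 mm, where −80 mm is ideal. When the push stopped, the gripper also stood 1.2 mm further in than my estimate. I take both as error in my estimate of the clamp's position, so I judge the slat fully home.
- **Other things:** the bottle, sanding block and small cell had not visibly moved in the last top picture.

No check failed. The only disagreement was early colour and edge fits: one gave too narrow a slat and two lines on the base plate were noisy, so I used cleaner edges instead.

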